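# Change over the slide racks in the section dryer

## Robot

A 6-joint arm with a two-finger parallel gripper is mounted at the origin on the work surface. World frame = base frame: x ahead of the robot, y to its left, z up, the work surface at z = 0. Lengths are in m, angles in rad, forces in N, time in s.
With the tool pointing down it reaches from about 0.375 to 0.975 m from the base axis. Payload 3.8 kg.
Tool frame: the origin (TCP) lies between the finger pads; the fingertips stand 8 mm ahead of it and the grasp point (between the pads) lies 11 mm behind it (tcp_to_tips is the distance from the TCP to the fingertips, in m); z points along the fingers, y is the line along which they close (so a half turn about z gives the same grasp; the last joint's range is limited). The gripper opens to 85 mm and grips with 20 to 120 N. Pads are 22 mm wide; open, the fingers measure 114 mm over their backs; the gripper's body (76 mm by 85 mm) begins 54 mm behind the grasp point. The pads swing forward as they close: fully open they stand 13 mm farther back than shut.
Start: joints at [-1.271, 0.264, 1.604, -0, 1.274, -0.037], TCP at [0.223, -0.637, 0.213] pointing down, gripper open.
Joint ranges: [-2.63, 2.63], [-0.94, 2.18], [0.31, 2.57], [-1.31, 4.45], [0, 2.66], [-2.55, 2.55]. Speed limits (rad/s): [2.57, 2.57, 3.14, 3.14, 3.14, 3.14].

## Interface

Orientations are given as a rotation vector (axis times angle).
In Python, from workcell import * gives the robot as it stands.
- The arm moves only by the tool move_arm, never from a script. Its argument "series" is one flat list of numbers, 7 for each row, row after row: the finger opening in cm, from 0 to 8.54, then the shift along the tool's x, y, z in cm, then the turn, a rotation vector about the tool's x, y, z in degrees. A call has 1 to 5 rows; each row shifts and turns the commanded pose from where the row before left it, along the tool's axes as they then stand; what a row does not reach is not made up. A row lasts 1/8 s, in which the tool goes at most 62.5 mm and 10.7 degrees, less where a joint would pass 70% of its speed; a pose out of reach is approached as far as the arm can. A call is refused whole if a number of a shift passes 6.25 or a number of a turn 10.7, either way. A call with a gripper value outside its range is refused whole. The fingers move at their own pace and stop on an object; "grip_force" is the grip in N (left out, the last holds). Time passes only in rows, so rows that do not move let the fingers close. It gives the time, the measured TCP pose, the force, the opening and the grip force at its end, in the units of the state.
- read_state(): the state, without advancing time (a new reading comes with each control period).
- read_camera(name): name is "scene" or "top" or "wrist"; returns the picture (420x560x3 uint8, red, green, blue); there is no depth.
- calibration(name): a dict with "camera_matrix" (3x3 intrinsics, pixels), "rvec" (rotation vector, rad) and "tvec" (3), from world to camera coordinates, as OpenCV has them. Camera axes: x right, y down, z forward; pixel columns grow to the right and rows downward; lengths in m; the calibration is good to about 2 mm. A picture is of the moment at which its call begins: read the wrist's pose just before it. calibration takes no time and is no camera call; for the wrist camera it gives the pose at the moment of the call.
- finish_job(): hands the job in; it is judged then, once.
The state is a dict: "time": time; "q": joint angles; "joint_vel": joint speeds; "joint_torque": joint torques, N m; "tool_pos": TCP position; "tcp_rot": TCP orientation; "wrist_force": force on the tool from outside, world axes, zero at the start; "torque": the same for the moment, N m; "width": opening from 0.0 (shut) to 1.0 (fully open); "grip_force": force on a finger pad.
Only numpy, scipy, OpenCV 4.12 (cv2) and the standard library are available. Lean on these libraries where they do the work, as an engineer would, in place of code of your own. Each camera call takes 0.05 s, during which the arm holds its last target. There are 200 camera calls.

## Task

The rack of slides with the red handle in the section dryer is dry. First bring the dryer's air lever back to its shut stop, then raise the lid, stand the red-handled rack on the little steel cooling tray and stand every blue-handled rack from the bench upright on the dryer's floor; close the lid fully home and only then push the air lever up until it is in line with the yellow set flag. Never have the lid up while the air is on, and leave everything else on the bench where it is.

Things in the scene. Friction and masses are not known exactly. Their poses are not given: they have to be found in the camera images.
- dryer: Fixed bench section dryer, cream with dark blue end cheeks, spanning x -68..68, y -267..167 mm. Origin: on the bench under the middle of its drying chamber; the front (-x) faces the robot, z up. Cheeks 114 mm high. At its -y end (y -155..-255) is a closed pod, 104 mm high, with the air lever on top between two dark drums (radius 55 mm about the lever's pivot).
- chamber (a point): Middle of the drying chamber's flat floor, 32 mm above the dryer's origin, axes as the dryer's. The chamber is open on top, inside 110 mm (x, -55..55) by 290 mm (y, -145..145), walls 10 mm thick, rim 76 mm above this floor. Four racks fit side by side, bars along x, at y = -99, -33, 33, 99 mm.
- lid (a joint): Clear lid with dark frame, 130 x 306 x 8 mm, hinged along the far (+x) rim of the chamber. 0 = closed flat, grows as the front edge rises, 1.57 = upright, stop at 1.70 (leaning back). The hinge is stiff: the lid stays where it is left, takes about 4 to 5 N at the bar and must be pushed all the way down.
- lid_hinge (a point): Middle of the lid's hinge line, at (65, 0, 108) mm in the dryer's frame; the line is parallel to the dryer's y.
- lid_bar (a point): Middle of the black bow handle on the lid's front edge: a round bar 12 mm in diameter, 120 mm long, parallel to the dryer's y, 40 mm clear in front of the lid's edge (axis), 170 mm from the hinge and 12 mm above it when closed. Free all round: one finger fits between bar and lid (partly opened gripper, at most 40 mm between the pads).
- air (a joint): Air lever of the dryer, on the pod: steel arm with a green cross grip, swings in the dryer's x-z plane. 0 = shut, at its stop, leaning 0.6 rad towards the dryer's front (-x); grows as it is pushed away from the robot; 0.6 = upright; stop at 1.2. It stays where it is left; about 1 to 2 N at the grip move it.
- air_pivot (a point): Pivot of the air lever, at (-10, -226, 75) mm in the dryer's frame; the axis is parallel to the dryer's y.
- air_grip (a point): Centre of the lever's green cross grip, a cylinder 16 mm in diameter and 40 mm long parallel to the dryer's y, 125 mm from the pivot. Its z axis points outward along the lever's arm.
- setflag (a joint): Yellow set flag on the same pivot axis and the same scale as the air lever: the lever is in line when joint air has this value. It stays put and is not to be moved.
- flag_tip (a point): Outer tip of the yellow set flag, 89 mm from the pivot axis, 21 mm to the +y side of the lever. Its z axis points outward from the pivot axis.
- tray: Fixed shallow steel cooling tray, 130 (x) x 92 (y) mm outside, rim 11 mm high, walls 4 mm, floor 4 mm thick. Origin: centre of its underside. The dry rack fits with its length along the tray's x.
- dry: Stainless rack 86 (x) x 48 (y) x 30 mm high with seven glass slides on edge; over it a red bail bar along x, 81 mm long, 12 wide (y), 10 high, its centre 64 mm above the underside, on end posts 73 mm apart inside; nothing between 30 mm (slides' tops) and 59 mm (bar's underside). 0.13-0.25 kg. Origin: centre of underside, z up. Dry batch, in the dryer at the start, bar along its x.
- wet0: Stainless rack 86 (x) x 48 (y) x 30 mm high with seven glass slides on edge; over it a blue bail bar along x, 81 mm long, 12 wide (y), 10 high, its centre 64 mm above the underside, on end posts 73 mm apart inside; nothing between 30 mm (slides' tops) and 59 mm (bar's underside). 0.13-0.25 kg. Origin: centre of underside, z up. To be loaded; on the bench at the start (2 to 4 are there).
- wet1: Stainless rack 86 (x) x 48 (y) x 30 mm high with seven glass slides on edge; over it a blue bail bar along x, 81 mm long, 12 wide (y), 10 high, its centre 64 mm above the underside, on end posts 73 mm apart inside; nothing between 30 mm (slides' tops) and 59 mm (bar's underside). 0.13-0.25 kg. Origin: centre of underside, z up. To be loaded; on the bench at the start (2 to 4 are there).
- wet2: Stainless rack 86 (x) x 48 (y) x 30 mm high with seven glass slides on edge; over it a blue bail bar along x, 81 mm long, 12 wide (y), 10 high, its centre 64 mm above the underside, on end posts 73 mm apart inside; nothing between 30 mm (slides' tops) and 59 mm (bar's underside). 0.13-0.25 kg. Origin: centre of underside, z up. To be loaded; on the bench at the start (2 to 4 are there).
- wet3: Stainless rack 86 (x) x 48 (y) x 30 mm high with seven glass slides on edge; over it a blue bail bar along x, 81 mm long, 12 wide (y), 10 high, its centre 64 mm above the underside, on end posts 73 mm apart inside; nothing between 30 mm (slides' tops) and 59 mm (bar's underside). 0.13-0.25 kg. Origin: centre of underside, z up. To be loaded; on the bench at the start (2 to 4 are there).
- slidebox: Bystander, loose, not to be disturbed: white open slide box, 85 x 100 x 36 mm.
- dropper: Bystander, loose, not to be disturbed: amber dropper bottle, 38 mm wide, 75 mm high.
- coverslips: Bystander, loose, not to be disturbed: green coverslip box, 52 x 34 x 24 mm.
- stain: Bystander, loose, not to be disturbed: amber stain bottle, 60 mm wide, 130 mm high.
- beaker: Bystander, loose, not to be disturbed: glass beaker with pencils, 68 mm wide, 150 mm high with the pencils.
There are look-alikes about, which are no part of the job. What is shaped like the wet3 but purple is not meant.

How it is judged:
By the outcome, as a careful person would: the job done as asked, in the order asked, and still so for the second after the job is handed in, with the robot touching nothing.
Of wet0, wet1, wet2, wet3 only 2 to 4 are there at a start; the rules pass over those that are not, and their reading is None.
At some moment in a run one of wet0, wet1, wet2, wet3 may be knocked a few centimetres aside while the robot is not near it.
It also fails if it takes over 210 s, if anything falls off the work surface, if the arm or the gripper's body presses on something with over 40 N, if the wrist force passes 120 N, or if a joint passes its speed limit or range.

## Working session

There is one attempt and no reset: what is moved stays moved. The work goes in short steps, Python scripts to look and compute and a tool call to move; the robot and the scene stay as the last step left them, time stands still between calls to the robot, and variables do not carry over. Pictures are saved under pics/ and viewed, at most 14 in all, crops included, and the job is handed in when it is done.

Besides the shell and the picture viewer there is one more tool, called after "Call:" as name(argument=value, ...) on one line, values as JSON. move_arm: Moves the arm, as the interface text tells. Its arguments: {"type":"object","properties":{"series":{"type":"array"},"grip_force":{"type":"number"}},"required":["series"]}

```bash
ls; mkdir -p pics; python3 - <<'E'
from workcell import *
import cv2
s=read_state();print(s)
for n in("scene","top"):
    im=read_camera(n);cv2.imwrite(f"pics/{n}0.png",im[:,:,::-1]);c=calibration(n);print(n,c)
E
```

```text
pics
{'time': 0.0, 'q': array([-1.27087049e+00,  2.64767202e-01,  1.60536127e+00,  7.02498775e-08,
        1.27369794e+00, -3.68925096e-02]), 'joint_vel': array([-0.00142563,  0.0009098 ,  0.00113122, -0.0028703 , -0.00124648,
        0.00041739]), 'joint_torque': array([ 1.73815744e-03, -5.15116954e+01, -3.67305923e+01,  4.96574285e-04,
        1.28057870e-02, -1.91541311e-06]), 'tool_pos': array([ 0.22285492, -0.63634017,  0.21165948]), 'tcp_rot': array([-3.09496430e+00, -5.26204456e-01,  4.59704836e-04]), 'wrist_force': array([-0.01620902, -0.81057496, -0.19926036]), 'torque': array([ 0.041111  , -0.02685429,  0.00307966]), 'grip_force': 0.0, 'width': 1.0006867102214028}
scene {'camera_matrix': array([[477.66760455,   0.        , 271.63466149],
       [  0.        , 477.66760455, 205.45766847],
       [  0.        ,   0.        ,   1.        ]]), 'rvec': array([ 2.02048254,  1.41758279, -0.57498357]), 'tvec': array([-0.12030539, -0.2898484 ,  1.58467121])}
top {'camera_matrix': array([[429.2570337,   0.       , 284.8919014],
       [  0.       , 429.2570337, 213.8578199],
       [  0.       ,   0.       ,   1.       ]]), 'rvec': array([ 2.17827972, -2.11404787,  0.1926717 ]), 'tvec': array([-0.10154492,  0.55810995,  0.95002819])}
```

View pics/scene0.png

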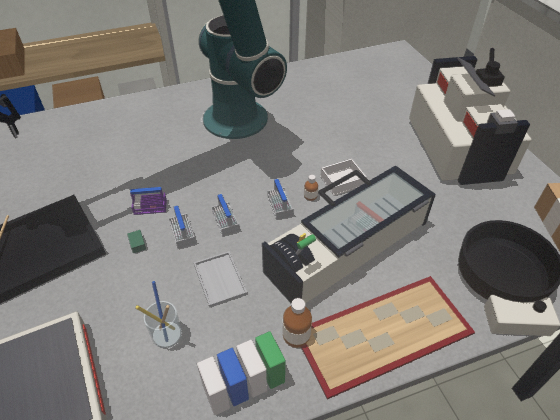

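View pics/top0.png

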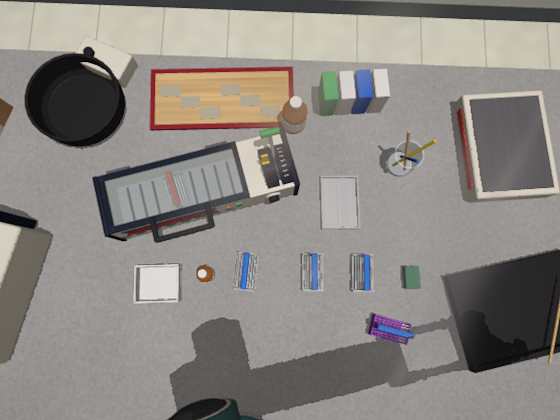

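The pictures show three blue-barred racks in the top view near (245,270), (312,271), (362,272), and a purple decoy at (390,329). The tray is at (340,203), the dryer runs from (100,205) to (295,165), and the lever's green grip is at (269,132), pushed away from the robot, so the air is on.

```bash
cat > h.py <<'E'
from workcell import *
import cv2, numpy as np
from scipy.spatial.transform import Rotation as R
def cam(n,c=None):
    c=c or calibration(n); Rm=cv2.Rodrigues(np.array(c["rvec"]))[0]; t=np.array(c["tvec"]).ravel()
    return c["camera_matrix"],Rm,t
def ray(n,px,c=None):
    K,Rm,t=cam(n,c); d=Rm.T@np.linalg.inv(K)@np.array([px[0],px[1],1.]); return -Rm.T@t,d/np.linalg.norm(d)
def onz(n,px,z,c=None):
    o,d=ray(n,px,c); return o+d*(z-o[2])/d[2]
def proj(n,P,c=None):
    c=c or calibration(n)
    return cv2.projectPoints(np.array(P,float).reshape(-1,3),np.array(c["rvec"]),np.array(c["tvec"]),c["camera_matrix"],None)[0][:,0]
def tri(p1,p2,n1="top",n2="scene"):
    (o1,d1),(o2,d2)=ray(n1,p1),ray(n2,p2)
    s=np.linalg.lstsq(np.c_[d1,-d2],o2-o1,rcond=None)[0]
    a,b=o1+s[0]*d1,o2+s[1]*d2; return (a+b)/2,np.linalg.norm(a-b)
def blobs(im,lo,hi,amin=25):
    m=cv2.inRange(cv2.cvtColor(im,cv2.COLOR_RGB2HSV),lo,hi)
    m=cv2.morphologyEx(m,cv2.MORPH_CLOSE,np.ones((3,3)))
    cs=cv2.findContours(m,cv2.RETR_EXTERNAL,cv2.CHAIN_APPROX_NONE)[0]
    return [cv2.minAreaRect(c) for c in cs if cv2.contourArea(c)>amin],m
def local(dx,dy,dz,yaw,rot):   # world shift + tool turn -> tool shift cm
    return R.from_rotvec(rot).inv().apply([dx,dy,dz])*100
E
python3 - <<'E'
from h import *
im=cv2.imread("pics/top0.png")[:,:,::-1].copy(); sc=cv2.imread("pics/scene0.png")[:,:,::-1].copy()
for nm,lo,hi in(("blue",(100,120,60),(122,255,255)),("green",(45,120,60),(80,255,255)),("yellow",(20,120,90),(35,255,255)),("red",(0,80,60),(8,255,255))):
    for n,i in(("top",im),("scene",sc)):
        for b in blobs(i,lo,hi,12)[0]:
            c,sz,a=b; box=cv2.boxPoints(b); print(nm,n,np.round(c,1),np.round(sz,1),np.round(a), "z69:",np.round(onz(n,c,.069),3))
cv2.imwrite("pics/a.png",cv2.resize(im[120:320,80:380,::-1],None,fx=2.66,fy=2.66,interpolation=3))
cv2.imwrite("pics/b.png",cv2.resize(sc[160:310,250:450,::-1],None,fx=4,fy=4,interpolation=3))
E
```

```text
blue top [394.8 331.1] [37.1  5.9] 15.0 z69: [ 0.306 -0.331  0.069]
blue top [366.5 272. ] [34.  5.] 90.0 z69: [ 0.432 -0.27   0.069]
blue top [314.5 271.5] [35.  5.] 90.0 z69: [ 0.43  -0.154  0.069]
blue top [244.5 270.5] [ 5.4 35.6] 7.0 z69: [0.427 0.001 0.069]
blue top [364.2  92. ] [16.5 44.7] 8.0 z69: [ 0.857 -0.265  0.069]
blue scene [231.1 366.6] [34.8 18.3] 67.0 z69: [ 0.854 -0.26   0.069]
blue scene [179. 217.] [23.4  4.4] 72.0 z69: [ 0.436 -0.272  0.069]
blue scene [223.7 204.9] [22.8  4.2] 66.0 z69: [ 0.434 -0.156  0.069]
blue scene [145.1 189.9] [ 4.2 30.2] 85.0 z69: [ 0.31  -0.336  0.069]
blue scene [279.9 189.5] [22.3  4.1] 66.0 z69: [ 0.431 -0.003  0.069]
blue scene [  4.8 110. ] [12.5  7.1] 21.0 z69: [-0.204 -0.695  0.069]
blue scene [ 21.2 100.5] [26.5 40. ] 79.0 z69: [-0.242 -0.646  0.069]
yellow top [265.  158.9] [9.9 7.3] 83.0 z69: [ 0.684 -0.035  0.069]
yellow top [421.2 148.3] [ 2.5 32.2] 60.0 z69: [ 0.723 -0.399  0.069]
yellow scene [301.8 236.8] [3.5 8.5] 45.0 z69: [ 0.6   -0.009  0.069]
red top [138.2 230.4] [ 2.6 25. ] 75.0 z69: [0.509 0.242 0.069]
red top [181.  218.8] [ 2.5 50. ] 75.0 z69: [0.538 0.149 0.069]
red top [251. 125.] [ 5.3 59.9] 89.0 z69: [0.765 0.001 0.069]
red top [464.3 148.1] [80.6  5.5] 81.0 z69: [ 0.727 -0.501  0.069]
red top [291.   85.5] [ 4. 25.] 0.0 z69: [ 0.867 -0.09   0.069]
red scene [330.  387.5] [18.3  9.8] 27.0 z69: [ 0.956 -0.097  0.069]
red scene [312.5 362.5] [40.7  6.3] 63.0 z69: [ 0.9   -0.109  0.069]
red scene [ 93.  368.6] [91.9  3.8] 77.0 z69: [ 0.767 -0.512  0.069]
red scene [391.3 328.5] [ 75.5 145.4] 66.0 z69: [0.888 0.071 0.069]
red scene [469.8 123.8] [23.3 10.2] 52.0 z69: [0.366 0.631 0.069]
red scene [442.4  82.6] [20.2  8.3] 56.0 z69: [0.144 0.682 0.069]
```

View pics/a.png

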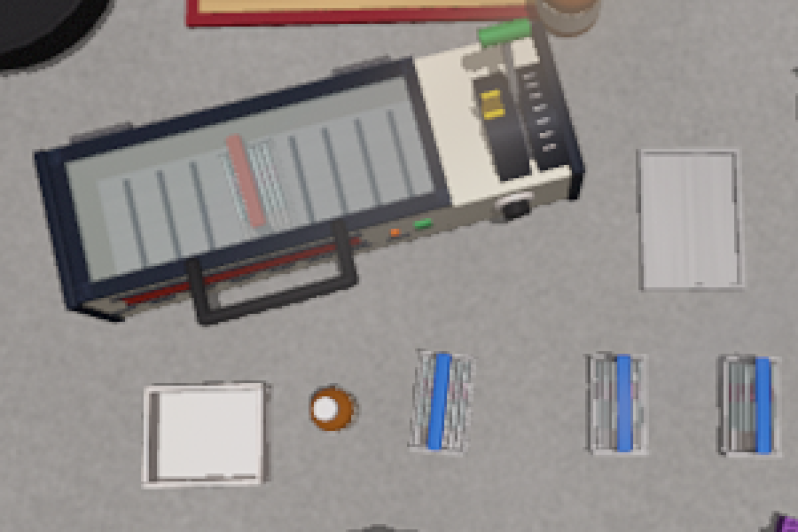

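View pics/b.png

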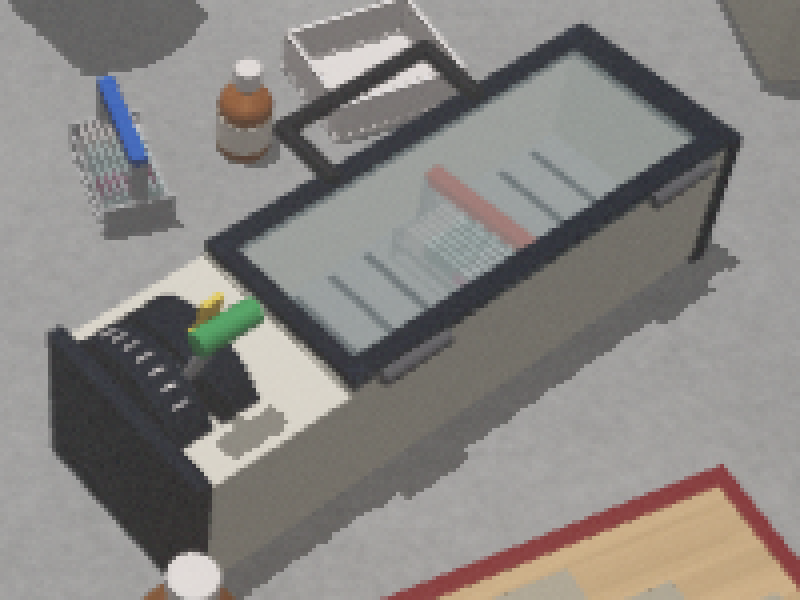

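```bash
cat >> h.py <<'E'
A=lambda u,v:(80+u/2.66,120+v/2.66)
B=lambda u,v:(250+u/4,160+v/4)
E
python3 - <<'E'
from h import *
im=cv2.imread("pics/top0.png")[:,:,::-1].copy(); sc=cv2.imread("pics/scene0.png")[:,:,::-1].copy()
r=lambda a:np.round(a,4)
print("barL",tri(A(205,320),B(428,45)),"barR",tri(A(355,283),B(278,130)))
pts={"frontR":(A(449,203),B(208,243)),"farR":(A(410,60),B(357,385)),"frontL":(A(72,305),B(580,28)),"farL":(A(38,152),B(738,137)),"cheekF":(A(580,170),B(52,330)),"cheekB":(A(541,20),B(212,485)),
"grip":(A(505,33),B(226,327)),"flag":(A(491,104),B(208,308)),"redFar":(A(235,140),B(528,245)),"redNear":(A(257,226),B(433,173))}
for k,(a,b) in pts.items():
    p,e=tri(a,b);print(k,r(p),round(e,4),"z.116",r(onz("top",a,.116))[:2],r(onz("scene",b,.116))[:2])
T=[onz("top",A(*u),.011)[:2] for u in((640,151),(740,151),(743,288),(641,288))]
T=np.array(T);print("tray",r(T),r(T.mean(0)),np.linalg.norm(T-np.roll(T,1,0),axis=1))
for n,i in(("top",im),("scene",sc)):
  for b in blobs(i,(100,120,60),(122,255,255),40)[0]:
    bp=cv2.boxPoints(b); P=np.array([onz(n,q,.069)[:2] for q in bp]); c=P.mean(0)
    if .38<c[0]<.5:
        e=P[1]-P[0]; f=P[2]-P[1]; l=e if np.linalg.norm(e)>np.linalg.norm(f) else f
        print(n,r(c),np.linalg.norm(l).round(3),np.degrees(np.arctan2(l[1],l[0])).round(1))
E
```

```text
barL (array([0.48453113, 0.18670574, 0.11860493]), np.float64(0.0035987280050217728)) barR (array([0.51798771, 0.06900838, 0.11423702]), np.float64(0.0011564085191825544))
frontR [ 0.5865 -0.0044  0.1104] 0.0007 z.116 [ 0.5855 -0.0044] [ 0.5909 -0.0068]
farR [0.7086 0.0342 0.1065] 0.0004 z.116 [0.7054 0.0329] [0.7149 0.0305]
frontL [0.4939 0.2955 0.1075] 0.0007 z.116 [0.493  0.2918] [0.5016 0.2898]
farL [0.6184 0.3339 0.1106] 0.0011 z.116 [0.6169 0.3309] [0.6226 0.3304]
cheekF [ 0.6175 -0.1115  0.111 ] 0.0017 z.116 [ 0.6166 -0.1104] [ 0.6211 -0.1135]
cheekB [ 0.7461 -0.0714  0.1138] 0.0071 z.116 [ 0.7441 -0.0748] [ 0.7482 -0.0686]
grip [ 0.7056 -0.0467  0.1882] 0.0006 z.116 [ 0.7316 -0.0451] [ 0.6527 -0.0211]
flag [ 0.6606 -0.0366  0.1481] 0.0003 z.116 [ 0.67   -0.0356] [ 0.6364 -0.0253]
redFar [0.6389 0.1799 0.0918] 0.0023 z.116 [0.6323 0.1724] [0.6566 0.1673]
redNear [0.5657 0.1552 0.0917] 0.0005 z.116 [0.5615 0.1496] [0.5855 0.1417]
tray [[ 0.661  -0.1699]
 [ 0.664  -0.262 ]
 [ 0.5372 -0.2648]
 [ 0.5343 -0.1727]] [ 0.5991 -0.2174] [0.12664445 0.09211395 0.12688565 0.0921422 ]
top [ 0.4321 -0.2697] 0.075 179.8
top [ 0.4299 -0.1538] 0.077 -179.1
top [0.4276 0.0014] 0.078 -4.1
scene [ 0.4349 -0.2724] 0.08 1.0
scene [ 0.4333 -0.1565] 0.079 1.5
scene [ 0.4307 -0.0025] 0.08 -3.4
```

```bash
cat >> h.py <<'E'
L=np.array([[-65,-153],[65,-153],[-68,167],[68,167],[-68,-267],[68,-267],[-105,60],[-105,-60]])/1000.
W=np.array([[.5865,-.0044],[.7086,.0342],[.4939,.2955],[.6184,.3339],[.6175,-.1115],[.7461,-.0714],[.4845,.1867],[.518,.069]])
_l,_w=L-L.mean(0),W-W.mean(0)
YAW=np.arctan2((_l[:,0]*_w[:,1]-_l[:,1]*_w[:,0]).sum(),(_l*_w).sum())
M=np.array([[np.cos(YAW),-np.sin(YAW)],[np.sin(YAW),np.cos(YAW)]]); O=W.mean(0)-M@L.mean(0)
d2w=lambda p:np.r_[M@np.array(p[:2])+O,p[2] if len(p)>2 else 0]
w2d=lambda p:np.r_[M.T@(np.array(p[:2])-O),p[2] if len(p)>2 else 0]
E
python3 - <<'E'
from h import *
print(np.degrees(YAW),O);print(np.round((M@L.T).T+O-W,4))
for k,p in dict(grip=[.7056,-.0467,.1882],flag=[.6606,-.0366,.1481],redF=[.6389,.1799,.0918],redN=[.5657,.1552,.0917]).items(): print(k,np.round(w2d(p),4))
for k,n,y in(("grip","lever",-.226),("flag","f",-.205)):
  pass
# angle: use plane y=const of the dryer, per camera
for nm,y,px in(("grip",-.226,{"top":A(505,33),"scene":B(226,327)}),("flag",-.205,{"top":A(491,104),"scene":B(208,308)})):
  for c,q in px.items():
    o,d=ray(c,q); o,dd=w2d(o),np.r_[M.T@d[:2],d[2]]
    P=o+dd*(y-o[1])/dd[1]; v=P-[-.010,y,.075]; print(nm,c,np.round(P,4),"r",np.hypot(v[0],v[2]).round(4),"ang",(np.arctan2(v[0],v[2])+.6).round(3))
for a in (0,.3,.6,.7,.8,.9,1.,1.1):
  g=d2w([-.01+.125*np.sin(a-.6),-.226,.075+.125*np.cos(a-.6)]); f=d2w([-.01+.089*np.sin(a-.6),-.205,.075+.089*np.cos(a-.6)])
  print(a,np.round(proj("top",[g,f]),1).tolist(),np.round(proj("scene",[g,f]),1).tolist())
print([np.round(A(505,33)),np.round(A(491,104)),B(226,327),B(208,308)])
E
```

```text
17.205980620666555 [0.60305291 0.15968436]
[[-0.0003 -0.0013]
 [ 0.0018 -0.0014]
 [-0.0052  0.0036]
 [ 0.0002  0.0054]
 [-0.0004 -0.004 ]
 [ 0.0009 -0.0039]
 [ 0.0005 -0.0008]
 [ 0.0025  0.0023]]
grip [ 0.0369 -0.2275  0.1882]
flag [-0.0031 -0.2045  0.1481]
redF [0.0402 0.0087 0.0918]
redN [-0.037   0.0068  0.0917]
grip top [ 0.0296 -0.226   0.2086] r 0.1393 ang 0.888
grip scene [ 0.0358 -0.226   0.1861] r 0.1201 ang 0.991
flag top [-0.0012 -0.205   0.1413] r 0.0669 ang 0.732
flag scene [-0.0023 -0.205   0.1493] r 0.0747 ang 0.703
0 [[284.4, 187.8], [271.9, 184.4]] [[272.5, 211.3], [285.6, 221.4]]
0.3 [[280.0, 170.2], [268.8, 172.3]] [[281.9, 215.3], [292.4, 224.4]]
0.6 [[275.1, 152.2], [265.4, 159.9]] [[292.8, 224.0], [300.0, 230.5]]
0.7 [[273.5, 146.5], [264.3, 156.0]] [[296.5, 227.8], [302.6, 233.1]]
0.8 [[271.9, 141.1], [263.2, 152.3]] [[300.2, 232.0], [305.2, 236.0]]
0.9 [[270.3, 136.0], [262.2, 148.8]] [[303.9, 236.5], [307.7, 239.1]]
1.0 [[268.8, 131.4], [261.2, 145.5]] [[307.5, 241.4], [310.2, 242.5]]
1.1 [[267.4, 127.3], [260.3, 142.6]] [[310.9, 246.5], [312.5, 245.9]]
[array([270., 132.]), array([265., 159.]), (306.5, 241.75), (302.0, 237.0)]
```

Dryer origin is about (0.603, 0.160) with yaw 17.2°. The lever reads about 0.98 and the flag about 0.7. I'll go above the lever first.

Call:
move_arm(series=[4, 0, 0, -1, 0, 0, -9.8, 4, 0, 0, -1, 0, 0, -9.8, 4, 0, 0, -1, 0, 0, -9.8, 4, 0, 0, -1, 0, 0, -9.8, 4, 0, 0, -1, 0, 0, -9.8])

```text
time: 0.72
tool_pos: [0.2229, -0.6367, 0.2625]
tcp_rot: [-2.594, -1.77, -0.001]
wrist_force: [0.5, 0.3, -0.5]
width: 0.467
grip_force: 0.0
```

Call:
move_arm(series=[4, 0, 0, -1, 0, 0, -9.8, 4, 0, 0, -1, 0, 0, -9.8, 4, 0, 0, -1, 0, 0, -9.8, 4, 0, 0, -1, 0, 0, -9.6])

```text
time: 1.23
tool_pos: [0.223, -0.6367, 0.3025]
tcp_rot: [-1.854, -2.534, -0.001]
wrist_force: [-0.1, -0.1, -0.3]
width: 0.47
grip_force: 0.0
```

Call:
move_arm(series=[4, 3, 4.5, 0, 0, 0, 0, 4, 3, 4.5, 0, 0, 0, 0, 4, 3, 4.5, 0, 0, 0, 0, 4, 3, 4.5, 0, 0, 0, 0, 4, 3, 4.5, 0, 0, 0, 0])

```text
time: 1.85
tool_pos: [0.394, -0.4253, 0.3024]
tcp_rot: [-1.862, -2.529, -0.0]
wrist_force: [0.6, -0.2, 0.4]
width: 0.472
grip_force: 0.0
```

Call:
move_arm(series=[4, 3, 4.5, 0, 0, 0, 0, 4, 3, 4.5, 0, 0, 0, 0, 4, 3, 4.5, 0, 0, 0, 0, 4, 3, 4.5, 0, 0, 0, 0, 4, 3, 4.5, 0, 0, 0, 0])

```text
time: 2.48
tool_pos: [0.5642, -0.2152, 0.3024]
tcp_rot: [-1.862, -2.53, 0.0]
wrist_force: [0.6, -0.4, 0.7]
width: 0.468
grip_force: 0.0
```

```bash
cat >> h.py <<'E'
def go(x,y,z,head=None):
    s=read_state(); Rm=R.from_rotvec(s["tcp_rot"]); X=Rm.as_matrix()[:,0]; h=np.degrees(np.arctan2(X[1],X[0]))
    head=h if head is None else head
    dh=(head-h+180)%360-180
    R2=R.from_euler("z",dh,degrees=True)*Rm
    print("t",round(s["time"],2),"pos",np.round(s["tool_pos"],4),"head",h.round(2),"tilt",np.round(Rm.as_matrix()[:2,2],4),"turnz",(-dh).round(2),"then shift cm",np.round(R2.inv().apply(np.array([x,y,z])-s["tool_pos"])*100,2),"F",np.round(s["wrist_force"],1),"w",round(s["width"],2))
def snap(n,f):
    im=read_camera(n); cv2.imwrite(f"pics/{f}.png",im[:,:,::-1]); return im
E
python3 - <<'E'
from h import *
g=d2w([-.01+.125*np.sin(.38),-.226,.3]);print(g);go(*g,107.2)
c=calibration("wrist");im=snap("wrist","w1")
np.save("w1.npy",np.r_[c["rvec"],c["tvec"]]);print(c)
E
```

```text
[ 0.70464309 -0.04544451  0.3       ]
t 2.48 pos [ 0.5642 -0.2152  0.3024] head 107.3 tilt [-0.0007  0.0002] turnz 0.1 then shift cm [12.06 18.44  0.24] F [ 0.6 -0.4  0.7] w 0.47
{'camera_matrix': array([[297.52091939,   0.        , 279.62428315],
       [  0.        , 297.52091939, 212.4198351 ],
       [  0.        ,   0.        ,   1.        ]]), 'rvec': array([-2.81182452, -0.42731066, -0.06575949]), 'tvec': array([-0.47548133, -0.42113307,  0.35379768])}
```

View pics/w1.png

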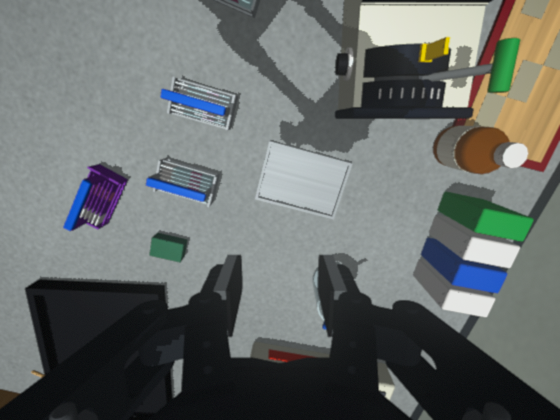

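The wrist view shows the green grip at (506,66), the yellow flag at (438,48) and the tray at (303,179), all where the estimates put them. I'll move above the grip and descend around it.

Call:
move_arm(series=[4, 3, 4.6, 0, 0, 0, 0, 4, 3, 4.6, 0, 0, 0, 0, 4, 3, 4.6, 0, 0, 0, 0, 4, 3, 4.6, 0, 0, 0, 0, 4, 0, 0, 2, 0, 0, 0])

```text
time: 3.15
tool_pos: [0.7061, -0.0442, 0.2834]
tcp_rot: [1.855, 2.533, 0.004]
wrist_force: [0.0, -0.5, -0.7]
width: 0.468
grip_force: 0.0
```

```bash
python3 - <<'E'
from h import *
g=d2w([-.01+.125*np.sin(.38),-.226,.18]);go(*g,107.2)
im=snap("wrist","w2")
for nm,lo,hi in(("green",(45,120,60),(80,255,255)),("yellow",(20,120,90),(35,255,255))):
    for b in blobs(im,lo,hi,80)[0]: print(nm,np.round(b[0]),np.round(b[1]),[np.round(w2d(onz("wrist",b[0],z)),4) for z in (.145,.191)])
snap("top","t2");snap("scene","s2")
E
```

```text
t 3.15 pos [ 0.7061 -0.0442  0.2834] head 107.55 tilt [0.003  0.0008] turnz 0.35 then shift cm [-0.07 -0.2  10.34] F [ 0.  -0.5 -0.7] w 0.47
green [ 57. 320.] [33. 15.] [array([-0.2246, -0.3737,  0.145 ]), array([-0.184 , -0.3388,  0.191 ])]
green [368. 291.] [34.  8.] [array([ 0.1344, -0.3332,  0.145 ]), array([ 0.1189, -0.3046,  0.191 ])]
green [278. 212.] [17. 44.] [array([ 0.0335, -0.2408,  0.145 ]), array([ 0.0338, -0.2267,  0.191 ])]
yellow [241. 178.] [21. 12.] [array([-0.0041, -0.206 ,  0.145 ]), array([ 0.0021, -0.1973,  0.191 ])]
```

View pics/w2.png

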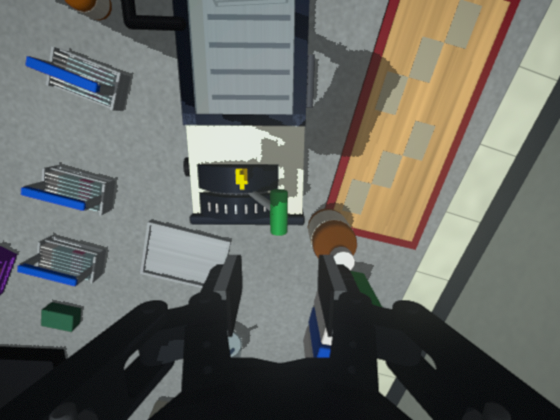

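The grip at (278,212) lies at dryer x 34, y -227 mm, which agrees with the earlier estimate. I'll descend and pull the lever shut along its arc.

Call:
move_arm(series=[4, 0, -0.2, 3.5, 0, 0, 0.3, 4, 0, -0.1, 3.5, 0, 0, 0, 4, 0, 0, 3.3, 0, 0, 0], grip_force=20)

```text
time: 3.68
tool_pos: [0.6997, -0.0505, 0.1797]
tcp_rot: [1.871, 2.523, -0.0]
wrist_force: [-0.0, 0.0, -0.7]
width: 0.469
grip_force: 0.0
```

```bash
python3 - <<'E'
from h import *
for a in (.96,.6,.3,0):
  g=d2w([-.01+.125*np.sin(a-.6),-.226,.075+.125*np.cos(a-.6)-.011]);print(a);go(*g,107.2)
E
```

```text
0.96
t 3.67 pos [ 0.6997 -0.0505  0.1797] head 106.87 tilt [ 0.0003 -0.0004] turnz -0.33 then shift cm [ 0.33  0.39 -0.13] F [-0.   0.  -0.7] w 0.47
0.6
t 3.67 pos [ 0.6997 -0.0505  0.1797] head 106.87 tilt [ 0.0003 -0.0004] turnz -0.33 then shift cm [ 0.33 -4.01 -0.93] F [-0.   0.  -0.7] w 0.47
0.3
t 3.67 pos [ 0.6997 -0.0505  0.1797] head 106.87 tilt [ 0.0003 -0.0004] turnz -0.33 then shift cm [ 0.33 -7.71 -0.37] F [-0.   0.  -0.7] w 0.47
0
t 3.67 pos [ 0.6997 -0.0505  0.1797] head 106.87 tilt [ 0.0003 -0.0004] turnz -0.33 then shift cm [  0.33 -11.07   1.25] F [-0.   0.  -0.7] w 0.47
```

Call:
move_arm(series=[2, 0.3, 0.3, 0, 0, 0, -0.3, 2, 0, -2, -0.5, 0, 0, 0, 2, 0, -2, -0.4, 0, 0, 0, 2, 0, -2, 0.2, 0, 0, 0, 2, 0, -1.8, 0.4, 0, 0, 0])

```text
time: 4.3
tool_pos: [0.6288, -0.0691, 0.1864]
tcp_rot: [1.861, 2.526, 0.003]
wrist_force: [-0.7, -0.5, 1.0]
width: 0.232
grip_force: 0.0
```

Call:
move_arm(series=[2, 0, -1.7, 0.6, 0, 0, 0, 2, 0, -1.5, 0.7, 0, 0, 0, 2, 0, -0.7, 0.2, 0, 0, 0])

```text
time: 4.68
tool_pos: [0.5903, -0.0801, 0.1687]
tcp_rot: [1.863, 2.529, 0.001]
wrist_force: [0.6, -0.4, 0.1]
width: 0.23
grip_force: 0.0
```

```bash
python3 - <<'E'
from h import *
a=0
g=d2w([-.01+.125*np.sin(a-.6),-.226,.075+.125*np.cos(a-.6)-.011]);go(*g,107.2)
im=snap("top","t3");im2=snap("scene","s3")
a=[b[0] for b in blobs(im,(45,100,60),(80,255,255),12)[0] if 240<b[0][0]<300 and 120<b[0][1]<220]
b=[b[0] for b in blobs(im2,(45,100,60),(80,255,255),12)[0] if 250<b[0][0]<330 and 190<b[0][1]<260];print(a,b)
E
```

```text
t 4.67 pos [ 0.5903 -0.0801  0.1687] head 107.25 tilt [ 0.0008 -0.0002] turnz 0.05 then shift cm [-0.07  0.25  0.16] F [ 0.6 -0.4  0.1] w 0.23
[] [(305.0294494628906, 238.3823699951172)]
```

```bash
python3 - <<'E'
from h import *
a=cv2.imread("pics/s3.png")[160:310,220:420];b=cv2.imread("pics/t3.png")[90:240,200:400]
cv2.imwrite("pics/c3.png",np.hstack([cv2.resize(a,None,fx=2,fy=2,interpolation=3),cv2.resize(b,None,fx=2,fy=2,interpolation=3)]))
E
```

```text
(no output)
```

View pics/c3.png

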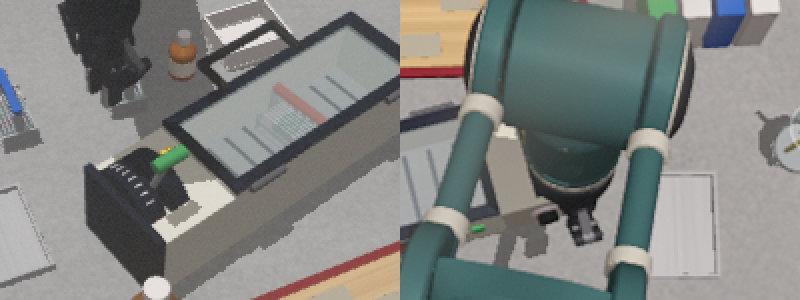

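The lever is still at about 0.93, green grip in the scene at (305,238), so the fingers slid over it. I'll go back, re-measure the grip and take it deeper without closing.

Call:
move_arm(series=[4, 0, 0, -4, 0, 0, 0, 4, 0, 0, -4, 0, 0, 0, 4, 0, 5.5, 0, 0, 0, 0, 4, 0, 5.5, 0, 0, 0, 0, 4, 0, 0, 0, 0, 0, 0])

```text
time: 5.4
tool_pos: [0.699, -0.0453, 0.2463]
tcp_rot: [-1.859, -2.531, -0.0]
wrist_force: [-0.6, -0.5, 0.2]
width: 0.469
grip_force: 0.0
```

```bash
python3 - <<'E'
from h import *
im=snap("wrist","w4")
for nm,lo,hi in(("green",(45,120,60),(80,255,255)),("yellow",(20,120,90),(35,255,255))):
    for b in blobs(im,lo,hi,80)[0]: print(nm,np.round(b[0]),np.round(b[1]),np.round(b[2]),[np.round(w2d(onz("wrist",b[0],z)),4) for z in (.145,.191)])
s=read_state(); T=R.from_rotvec(s["tcp_rot"]).as_matrix()
for k in(.008,-.011): print("tool pt px",proj("wrist",s["tool_pos"]+T@[0,0,k]))
print(w2d(s["tool_pos"]),s["tool_pos"])
E
```

```text
green [ 46. 336.] [35. 16.] 11.0 [array([-0.2171, -0.3675,  0.145 ]), array([-0.1738, -0.3291,  0.191 ])]
green [375. 298.] [26. 10.] 50.0 [array([ 0.1266, -0.3197,  0.145 ]), array([ 0.1095, -0.2897,  0.191 ])]
green [281. 229.] [20. 52.] 0.0 [array([ 0.031 , -0.2461,  0.145 ]), array([ 0.0308, -0.2291,  0.191 ])]
yellow [244. 188.] [24. 14.] 90.0 [array([-0.0024, -0.207 ,  0.145 ]), array([ 0.0032, -0.1968,  0.191 ])]
tool pt px [[278.68943086 248.66511387]]
tool pt px [[278.63361594 262.78787244]]
[ 0.02911637 -0.22428619  0.24661551] [ 0.69721185 -0.04595161  0.24661551]
```

View pics/w4.png

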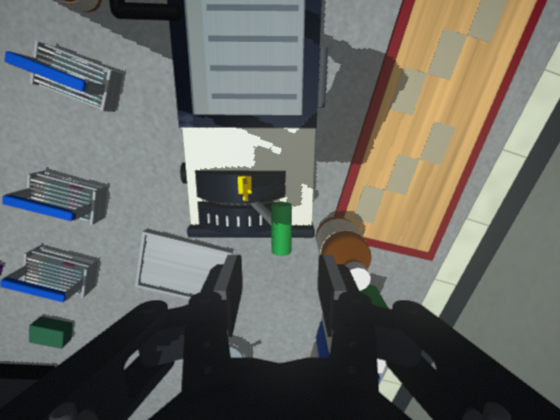

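Call:
move_arm(series=[4, -0.4, -0.6, 3.0, 0, 0, 0, 4, 0, 0, 3.0, 0, 0, 0, 4, 0, 0, 1.6, 0, 0, 0, 4, 0, -1.5, -0.3, 0, 0, 0, 4, 0, -1.5, -0.3, 0, 0, 0])

```text
time: 6.08
tool_pos: [0.6623, -0.0616, 0.1795]
tcp_rot: [1.861, 2.529, 0.001]
wrist_force: [1.6, -0.7, -0.7]
width: 0.469
grip_force: 0.6
```

Call:
move_arm(series=[4, 0, -1.5, -0.2, 0, 0, 0, 4, 0, -1.5, 0, 0, 0, 0, 4, 0, -1.5, 0.4, 0, 0, 0, 4, 0, -1.5, 0.4, 0, 0, 0])

```text
time: 6.58
tool_pos: [0.6045, -0.0796, 0.172]
tcp_rot: [1.862, 2.53, 0.0]
wrist_force: [0.3, -0.1, 0.4]
width: 0.463
grip_force: 0.5
```

Call:
move_arm(series=[4, 0, -1.2, 0.6, 0, 0, 0, 4, 0, -1.0, 0.5, 0, 0, 0, 4, 0, -0.7, 0.3, 0, 0, 0])

```text
time: 6.95
tool_pos: [0.5815, -0.0866, 0.1591]
tcp_rot: [1.86, 2.524, 0.012]
wrist_force: [14.8, 8.5, 1.8]
width: 0.472
grip_force: 9.1
```

```bash
python3 - <<'E'
from h import *
s=read_state();print(w2d(s["tool_pos"]),s["wrist_force"])
im2=snap("scene","s4")
print([b[:2] for b in blobs(im2,(45,100,60),(80,255,255),8)[0] if 250<b[0][0]<330 and 180<b[0][1]<260])
cv2.imwrite("pics/c4.png",cv2.resize(im2[140:290,220:420,::-1],None,fx=3,fy=3,interpolation=3))
E
```

```text
[-0.09341267 -0.22892396  0.15912914] [14.79994112  8.52252678  1.7759334 ]
[]
```

View pics/c4.png

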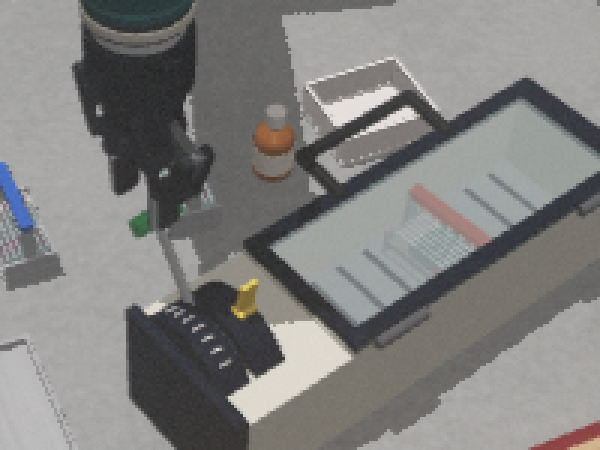

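The lever is at its front stop, at (150,215) in the crop, with 15 N against it, so the air is shut. Next is the lid bar.

Call:
move_arm(series=[4, 0, 0.6, 0, 0, 0, 0, 4, 0, 0, -4, 0, 0, 0, 4, 0, 0, -4, 0, 0, 0])

```text
time: 7.38
tool_pos: [0.5821, -0.0859, 0.237]
tcp_rot: [-1.86, -2.527, 0.004]
wrist_force: [-0.1, 0.5, 0.9]
width: 0.468
grip_force: 0.0
```

```bash
python3 - <<'E'
from h import *
print(d2w([-.105,0,.12]));go(*d2w([-.105,0,.22]),107.2)
im=snap("top","t5");im2=snap("scene","s5")
print([b[0] for b in blobs(im2,(45,100,60),(80,255,255),8)[0] if 250<b[0][0]<330 and 180<b[0][1]<260])
E
```

```text
[0.50275192 0.12862454 0.12      ]
t 7.38 pos [ 0.5821 -0.0859  0.237 ] head 107.31 tilt [-0.0047  0.0003] turnz 0.11 then shift cm [22.84 -1.23  1.75] F [-0.1  0.5  0.9] w 0.47
[(272.0, 211.00003051757812)]
```

Call:
move_arm(series=[3, 5.7, -0.3, 0, 0, 0, 0, 3, 5.7, -0.3, 0, 0, 0, 0, 3, 5.7, -0.3, 0, 0, 0, 0, 3, 5.7, -0.3, 0, 0, 0, 0, 3, 0, 0, 0, 0, 0, 0])

```text
time: 8.1
tool_pos: [0.5019, 0.1309, 0.2366]
tcp_rot: [-1.854, -2.533, 0.003]
wrist_force: [-0.7, -0.7, 0.6]
width: 0.351
grip_force: 0.0
```

```bash
python3 - <<'E'
from h import *
go(*d2w([-.105,0,.109]),107.2)
im=snap("wrist","w6")
E
```

```text
t 8.1 pos [0.5019 0.1309 0.2366] head 107.61 tilt [-0.003  -0.0001] turnz 0.41 then shift cm [-0.26  0.05 12.76] F [-0.7 -0.7  0.6] w 0.35
```

View pics/w6.png

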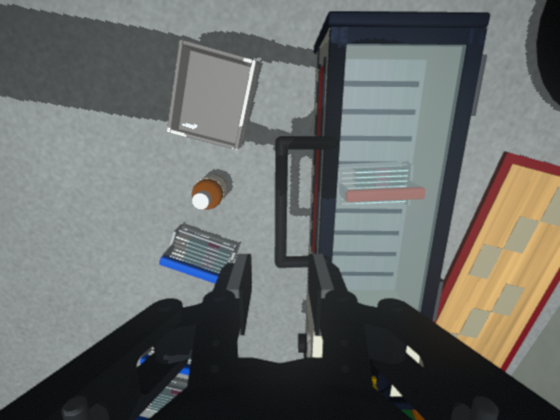

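The bar shows at column 281, rows 140 to 265, between the finger columns (about 245 and 315). I'll check its position before descending.

```bash
python3 - <<'E'
from h import *
for nm,px,z in(("bar",(281,202),.12),("barL",(281,139),.12),("barR",(281,266),.12),("redL",(347,193),.096),("redR",(424,192),.096)): print(nm,np.round(w2d(onz("wrist",px,z)),4))
go(*d2w([-.105,0,.109]),107.2)
E
```

```text
bar [-0.103   0.0007  0.12  ]
barL [-0.1034  0.0598  0.12  ]
barR [-0.1025 -0.0678  0.12  ]
redL [-0.0344  0.0042  0.096 ]
redR [0.0454 0.0057 0.096 ]
t 8.15 pos [0.5028 0.1293 0.2368] head 107.52 tilt [-0.0022 -0.0011] turnz 0.32 then shift cm [-0.05  0.   12.78] F [ 0.2 -0.4  0.1] w 0.35
```

Call:
move_arm(series=[3, 0, 0.1, 4.5, 0, 0, 0.3, 3, 0, 0, 4.5, 0, 0, 0, 3, 0, 0, 3.6, 0, 0, 0, 0, 0, 0, 0, 0, 0, 0, 0, 0, 0, 0, 0, 0, 0], grip_force=40)

```text
time: 8.78
tool_pos: [0.5063, 0.1277, 0.1129]
tcp_rot: [1.87, 2.524, 0.001]
wrist_force: [0.3, 0.2, 0.8]
width: -0.003
grip_force: 0.0
```

Call:
move_arm(series=[0, 0, 0, 0, 0, 0, 0, 0, 0, 0, 0, 0, 0, 0])

```text
time: 9.02
tool_pos: [0.5066, 0.1286, 0.1137]
tcp_rot: [1.868, 2.524, 0.004]
wrist_force: [0.6, -0.2, -0.0]
width: 0.002
grip_force: 0.0
```

```bash
python3 - <<'E'
from h import *
s=read_state();P=w2d(s["tool_pos"]);print(s["width"],s["grip_force"],s["wrist_force"],P)
go(*s["tool_pos"],107.2)
r0=np.array([P[0]-.065,P[2]-.108]) # TCP relative hinge; bar centre unknown offset in z -> use nominal arc
b=lambda t:np.array([.065-.170*np.cos(t)+.012*np.sin(t), .108+.170*np.sin(t)+.012*np.cos(t)])
A=np.linspace(0,1.66,12);pts=np.array([b(t) for t in A]);print(np.c_[A[1:],np.round(np.diff(pts,axis=0)*100,2)])
E
```

```text
0.0018837653221647312 0.0 [ 0.61555668 -0.21693888 -0.00251632] [-0.10136192 -0.00116872  0.11374978]
t 9.03 pos [0.5066 0.1286 0.1137] head 106.99 tilt [0.0031 0.0006] turnz -0.21 then shift cm [0. 0. 0.] F [ 0.6 -0.2 -0. ] w 0.0
[[ 0.15090909  0.37        2.54      ]
 [ 0.30181818  0.75        2.46      ]
 [ 0.45272727  1.11        2.32      ]
 [ 0.60363636  1.45        2.12      ]
 [ 0.75454545  1.75        1.88      ]
 [ 0.90545455  2.01        1.6       ]
 [ 1.05636364  2.23        1.28      ]
 [ 1.20727273  2.4         0.93      ]
 [ 1.35818182  2.51        0.55      ]
 [ 1.50909091  2.56        0.17      ]
 [ 1.66        2.56       -0.22      ]]
```

```bash
python3 - <<'E'
from h import *
im=snap("scene","s7");w=snap("wrist","w7")
s=read_state();print(proj("scene",[s["tool_pos"],s["tool_pos"]-[0,0,.008]]),proj("wrist",[s["tool_pos"]]))
a=cv2.resize(im[130:230,280:410,::-1],(520,400),interpolation=3);b=w[110:310,200:340,::-1];b=cv2.resize(b,(280,400),interpolation=3)
cv2.imwrite("pics/c7.png",np.hstack([a,b]))
E
```

```text
[[339.07304343 183.8809129 ]
 [338.78066027 186.15372542]] [[278.69425425 254.24719845]]
```

View pics/c7.png

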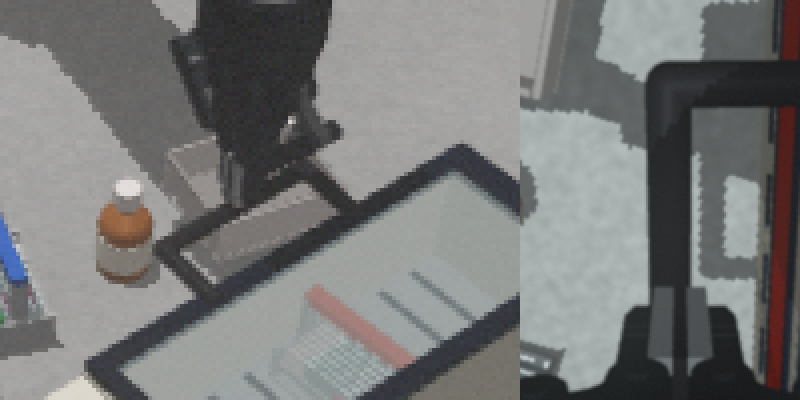

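The closed fingertips are at (240,205) in the crop, about 15 mm higher than reported and just above the bar. I'll reopen, go 2 cm lower and close again.

Call:
move_arm(series=[3, 0, 0, -0.5, 0, 0, 0, 3, 0, 0, 0, 0, 0, 0, 3, 0, -0.1, 1.3, 0, 0, 0, 3, 0, 0, 1.2, 0, 0, 0, 0, 0, 0, 0, 0, 0, 0])

```text
time: 9.75
tool_pos: [0.5025, 0.1278, 0.0897]
tcp_rot: [-1.867, -2.523, 0.005]
wrist_force: [5.8, 1.0, -4.9]
width: 0.151
grip_force: 5.3
```

Call:
move_arm(series=[0, 0, 0, 0, 0, 0, 0, 0, 0, 0, 0, 0, 0, 0, 0, 0, 0, 0, 0, 0, 0])

```text
time: 10.12
tool_pos: [0.5035, 0.1281, 0.0915]
tcp_rot: [-1.868, -2.524, 0.002]
wrist_force: [-0.8, 0.3, -4.6]
width: 0.114
grip_force: 38.9
```

Call:
move_arm(series=[0, 0, 0.37, -2.54, 0, 0, 0, 0, 0, 0.75, -2.46, 0, 0, 0, 0, 0, 1.11, -2.32, 0, 0, 0, 0, 0, 1.45, -2.12, 0, 0, 0])

```text
time: 10.62
tool_pos: [0.5376, 0.1386, 0.1863]
tcp_rot: [-1.867, -2.523, 0.005]
wrist_force: [0.6, 0.8, -7.2]
width: 0.124
grip_force: 39.0
```

```bash
python3 - <<'E'
from h import *
s=read_state();P=w2d(s["tool_pos"]);print(s["width"],s["grip_force"],s["wrist_force"],s["torque"],P);go(*s["tool_pos"],107.2)
E
```

```text
0.12413097235746222 39.00859594345093 [ 0.63788352  0.84623345 -7.19518089] [0.02790298 0.21811694 0.00333359] [-0.0687575  -0.00079469  0.18625433]
t 10.62 pos [0.5376 0.1386 0.1863] head 107.0 tilt [-0.0044 -0.0009] turnz -0.2 then shift cm [0. 0. 0.] F [ 0.6  0.8 -7.2] w 0.12
```

Still gripped, so I continue the arc.

Call:
move_arm(series=[0, 0, 1.75, -1.88, 0, 0, 0, 0, 0, 2.01, -1.6, 0, 0, 0, 0, 0, 2.23, -1.28, 0, 0, 0, 0, 0, 2.4, -0.93, 0, 0, 0])

```text
time: 11.12
tool_pos: [0.6185, 0.1634, 0.2468]
tcp_rot: [-1.868, -2.524, 0.002]
wrist_force: [-9.1, -0.6, 8.8]
width: 0.115
grip_force: 40.7
```

Call:
move_arm(series=[0, 0, 2.51, -0.55, 0, 0, 0, 0, 0, 2.56, -0.17, 0, 0, 0, 0, 0, 2.5, 0.2, 0, 0, 0, 0, 0, 0, 0, 0, 0, 0])

```text
time: 11.62
tool_pos: [0.6953, 0.1869, 0.2517]
tcp_rot: [1.866, 2.522, 0.009]
wrist_force: [2.8, 2.0, 3.9]
width: 0.117
grip_force: 40.8
```

```bash
python3 - <<'E'
from h import *
s=read_state();P=w2d(s["tool_pos"]);print(s["width"],s["grip_force"],s["wrist_force"],P)
b=lambda t:np.array([.065-.170*np.cos(t)+.012*np.sin(t), .108+.170*np.sin(t)+.012*np.cos(t)])
print([(t,b(t)) for t in(1.5,1.57,1.66)])
im=snap("scene","s8");cv2.imwrite("pics/c8.png",im[100:300,220:480,::-1])
E
```

```text
0.11699368589530056 40.8273446559906 [2.78875421 2.02672247 3.91766458] [ 0.09619104 -0.00127222  0.25171801]
[(1.5, array([0.06494462, 0.27842299])), (1.57, array([0.07686462, 0.2780095 ])), (1.66, array([0.09209681, 0.27625505]))]
```

View pics/c8.png

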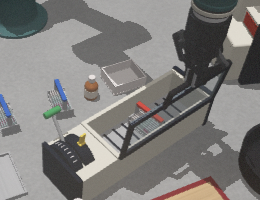

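The lid is upright, leaning back at about 1.66. The grasp height reads about 16 mm low against the true height, so I'll use reported TCP z = object z - 0.0275. Next I release and look at the racks.

Call:
move_arm(series=[3, 0, 0, 0, 0, 0, 0, 3, 0, 0, 0, 0, 0, 0, 3, 0, 0, -4, 0, 0, 0, 3, 0, -4, -4, 0, 0, 0, 3, 0, -6, 0, 0, 0, 0])

```text
time: 12.3
tool_pos: [0.5979, 0.1563, 0.3324]
tcp_rot: [1.866, 2.521, 0.008]
wrist_force: [0.6, -0.0, 1.0]
width: 0.351
grip_force: 0.0
```

Call:
move_arm(series=[4, 0, -2, 0, 0, 0, 10, 4, 0, 0, 0, 0, 0, 10, 4, 0, 0, 0, 0, 0, 10, 4, 0, 0, 0, 0, 0, 10, 4, 0, 0, 0, 0, 0, 10])

```text
time: 12.92
tool_pos: [0.5766, 0.15, 0.3279]
tcp_rot: [-2.765, -1.491, 0.002]
wrist_force: [-0.4, 0.2, -0.4]
width: 0.47
grip_force: 0.0
```

Call:
move_arm(series=[4, 0, 0, 0, 0, 0, 10, 4, 0, 0, 0, 0, 0, 10, 4, 0, 0, 0, 0, 0, 10, 4, 0, 0, 0, 0, 0, 9.8, 4, 0, 0, 0, 0, 0, 0])

```text
time: 13.55
tool_pos: [0.5768, 0.1501, 0.328]
tcp_rot: [3.106, 0.472, -0.002]
wrist_force: [0.1, -1.0, 0.8]
width: 0.47
grip_force: 0.0
```

```bash
cat >> h.py <<'E'
def bars(n,lo,hi,z,amin=40):
    for b in blobs(snap(n,"last_"+n),lo,hi,amin)[0]:
        bp=cv2.boxPoints(b); P=np.array([onz(n,q,z)[:2] for q in bp]); c=P.mean(0)
        e,f=P[1]-P[0],P[2]-P[1]; l=e if np.linalg.norm(e)>np.linalg.norm(f) else f
        if .06<np.linalg.norm(l)<.12: print(n,"c",np.round(c,4),"dry",np.round(w2d(c)[:2],4),"len",np.linalg.norm(l).round(3),"yaw",((np.degrees(np.arctan2(l[1],l[0]))+90)%180-90).round(1))
BL=((100,120,60),(122,255,255)); RD=((0,110,60),(10,255,255))
E
python3 - <<'E'
from h import *
bars("top",*RD,.101);bars("scene",*RD,.101)
bars("top",*BL,.069);bars("scene",*BL,.069);bars("wrist",*RD,.101)
go(*d2w([.005,.005,.0685]),17.2)
E
```

```text
top c [0.6029 0.1665] dry [0.0019 0.0065] len 0.081 yaw 20.0
top c [ 0.7538 -0.0062] dry [ 0.095  -0.2031] len 0.104 yaw -86.0
top c [ 0.8574 -0.0867] dry [ 0.1701 -0.3105] len 0.073 yaw 16.0
scene c [0.3983 0.5985] dry [-0.0658  0.4797] len 0.094 yaw -13.2
scene c [0.1858 0.6461] dry [-0.2546  0.5881] len 0.096 yaw -13.2
top c [ 0.3054 -0.3316] dry [-0.4297 -0.3812] len 0.08 yaw 75.7
top c [ 0.4321 -0.2697] dry [-0.2903 -0.3596] len 0.075 yaw -0.2
top c [ 0.4299 -0.1538] dry [-0.2582 -0.2482] len 0.077 yaw 0.9
top c [0.4276 0.0014] dry [-0.2144 -0.0993] len 0.078 yaw -4.1
top c [ 0.8564 -0.2656] dry [ 0.1162 -0.4812] len 0.112 yaw -8.3
scene c [ 0.8531 -0.2598] dry [ 0.1147 -0.4747] len 0.071 yaw 4.8
scene c [ 0.4349 -0.2728] dry [-0.2885 -0.3634] len 0.08 yaw 1.0
scene c [ 0.4333 -0.1565] dry [-0.2557 -0.2518] len 0.079 yaw 1.5
scene c [ 0.3091 -0.336 ] dry [-0.4275 -0.3866] len 0.079 yaw 77.3
scene c [ 0.4306 -0.0024] dry [-0.2126 -0.1038] len 0.08 yaw -3.4
wrist c [0.6054 0.1666] dry [0.0043 0.0059] len 0.081 yaw 20.2
t 13.8 pos [0.5772 0.1504 0.3284] head 17.28 tilt [-0.0003 -0.0001] turnz 0.08 then shift cm [ 3.25 -0.62 25.98] F [ 0.4 -0.6  0.9] w 0.47
```

View pics/last_wrist.png

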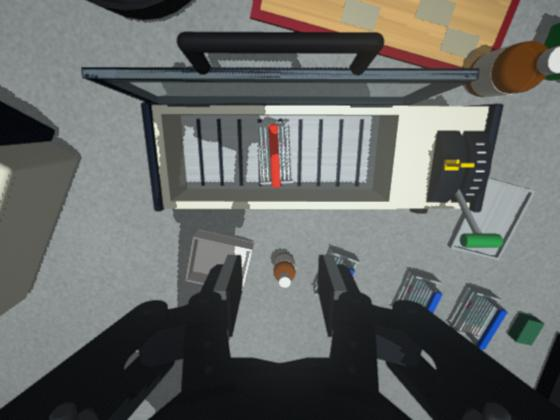

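The wrist view shows the open chamber with the red rack at (274,155) and the lid upright behind it. I'll check how far the camera stands out towards the lid before descending.

```bash
python3 - <<'E'
from h import *
s=read_state();o,d=ray("wrist",(279.6,212.4));Rm=R.from_rotvec(s["tcp_rot"]);print("cam in tool",Rm.inv().apply(o-s["tool_pos"]),Rm.inv().apply(d))
go(.6045,.1666,.2,20)
E
```

```text
cam in tool [ 7.58377880e-02 -6.54043919e-05 -1.60452297e-01] [-2.94298051e-01  2.80373284e-04  9.55713649e-01]
t 13.8 pos [0.5772 0.1504 0.3284] head 17.28 tilt [-0.0003 -0.0001] turnz -2.72 then shift cm [ 3.12 -0.59 12.83] F [ 0.4 -0.6  0.9] w 0.47
```

The camera would stand over the lid, so I'll turn half round to heading 200° with it on the robot side.

Call:
move_arm(series=[4, 0, 0, 0, 0, 0, -10.7, 4, 0, 0, 0, 0, 0, -10.7, 4, 0, 0, 0, 0, 0, -10.7, 4, 0, 0, 0, 0, 0, -10.7, 4, 0, 0, 0, 0, 0, -10.7])

```text
time: 14.42
tool_pos: [0.5773, 0.1505, 0.3285]
tcp_rot: [2.556, 1.827, -0.0]
wrist_force: [0.4, 0.0, 0.5]
width: 0.469
grip_force: 0.0
```

Call:
move_arm(series=[4, 0, 0, 0, 0, 0, -10.7, 4, 0, 0, 0, 0, 0, -10.7, 4, 0, 0, 0, 0, 0, -10.7, 4, 0, 0, 0, 0, 0, -10.7, 4, 0, 0, 0, 0, 0, -10.7])

```text
time: 15.05
tool_pos: [0.5773, 0.1505, 0.3284]
tcp_rot: [-1.46, -2.782, 0.0]
wrist_force: [-0.1, 0.8, -0.2]
width: 0.467
grip_force: 0.0
```

Call:
move_arm(series=[4, 0, 0, 0, 0, 0, -10.7, 4, 0, 0, 0, 0, 0, -10.7, 4, 0, 0, 0, 0, 0, -10.7, 4, 0, 0, 0, 0, 0, -10.7, 4, 0, 0, 0, 0, 0, -10.7])

```text
time: 15.68
tool_pos: [0.5773, 0.1505, 0.3285]
tcp_rot: [-0.052, -3.141, 0.0]
wrist_force: [-0.1, 0.6, 0.8]
width: 0.466
grip_force: 0.0
```

Call:
move_arm(series=[4, 0, 0, 0, 0, 0, -10.7, 4, 0, 0, 0, 0, 0, -10.7, 4, 0, 0, 0, 0, 0, -1, 4, -3.1, 0.6, 4, 0, 0, 0, 4, 0, 0, 4, 0, 0, 0])

```text
time: 16.3
tool_pos: [0.6061, 0.1676, 0.2482]
tcp_rot: [-0.544, 3.091, 0.001]
wrist_force: [1.2, 0.2, -0.6]
width: 0.467
grip_force: 0.0
```

```bash
python3 - <<'E'
from h import *
go(.6045,.1666,.0685,200)
bars("wrist",*RD,.101)
E
```

```text
t 16.3 pos [0.6061 0.1676 0.2482] head -160.04 tilt [0.0026 0.0008] turnz -0.04 then shift cm [ 0.24 -0.04 17.97] F [ 1.2  0.2 -0.6] w 0.47
wrist c [0.5964 0.1633] dry [-0.0053  0.0054] len 0.078 yaw 20.2
```

Call:
move_arm(series=[4, 0.4, 0, 4.5, 0, 0, 0, 4, 0, 0, 4.5, 0, 0, 0, 4, 0, 0, 4.5, 0, 0, 0, 4, 0, 0, 4.5, 0, 0, 0, 0, 0, 0, 0, 0, 0, 0])

```text
time: 16.98
tool_pos: [0.5968, 0.1644, 0.0646]
tcp_rot: [0.544, -3.085, 0.001]
wrist_force: [-0.4, 0.1, 0.6]
width: 0.265
grip_force: 0.0
```

Call:
move_arm(series=[0, 0, 0, 0, 0, 0, 0, 0, 0, 0, 0, 0, 0, 0, 0, 0, 0, 0, 0, 0, 0])

```text
time: 17.35
tool_pos: [0.602, 0.1657, 0.0705]
tcp_rot: [-0.547, 3.09, 0.0]
wrist_force: [1.1, -0.6, -1.0]
width: 0.125
grip_force: 42.0
```

Call:
move_arm(series=[0, 0, 0, -4.6, 0, 0, 0, 0, 0, 0, -4.6, 0, 0, 0, 0, 0, 0, -4.6, 0, 0, 0, 0, 0, 0, -4.6, 0, 0, 0, 0, 0, 0, -4.6, 0, 0, 0])

```text
time: 17.98
tool_pos: [0.6005, 0.1654, 0.3011]
tcp_rot: [-0.548, 3.092, 0.0]
wrist_force: [1.4, -0.4, -1.6]
width: 0.128
grip_force: 42.0
```

Call:
move_arm(series=[0, 0, 0, 0, 0, 0, 9.3, 0, 0, 0, 0, 0, 0, 9.4, 0, 0, 0, 0, 0, 0, 0])

```text
time: 18.35
tool_pos: [0.6006, 0.1654, 0.2994]
tcp_rot: [-0.041, 3.14, 0.0]
wrist_force: [-0.3, 0.5, -2.0]
width: 0.13
grip_force: 42.0
```

```bash
python3 - <<'E'
from h import *
go(.6005,-.2185,.0405,181.3)
s=read_state();print(s["grip_force"])
E
```

```text
t 18.35 pos [0.6006 0.1654 0.2994] head -178.51 tilt [0.0012 0.0003] turnz 0.19 then shift cm [  0.91 -38.38  25.88] F [-0.3  0.5 -2. ] w 0.13
41.955134868621826
```

Call:
move_arm(series=[0, 0.1, -5, 0, 0, 0, 0, 0, 0.1, -5, 0, 0, 0, 0, 0, 0.1, -5, 0, 0, 0, 0, 0, 0.1, -5, 0, 0, 0, 0, 0, 0.1, -5, 0, 0, 0, 0])

```text
time: 18.98
tool_pos: [0.6015, -0.0862, 0.2988]
tcp_rot: [-0.044, 3.141, -0.0]
wrist_force: [1.0, -0.3, -2.3]
width: 0.126
grip_force: 42.0
```

Call:
move_arm(series=[0, 0.2, -5, 0, 0, 0, 0, 0, 0.1, -5, 0, 0, 0, 0, 0, 0.1, -3.4, 0, 0, 0, 0, 0, 0, 0, 5, 0, 0, 0, 0, 0, 0, 5, 0, 0, 0])

```text
time: 19.6
tool_pos: [0.6015, -0.2199, 0.1985]
tcp_rot: [-0.041, 3.139, -0.002]
wrist_force: [0.2, -0.5, -3.2]
width: 0.13
grip_force: 42.0
```

Call:
move_arm(series=[0, 0, 0, 5, 0, 0, 0, 0, 0, 0, 5, 0, 0, 0, 0, 0, 0, 0, 0, 0, 0])

```text
time: 19.98
tool_pos: [0.5964, -0.2169, 0.0931]
tcp_rot: [0.042, -3.131, -0.007]
wrist_force: [-1.3, -0.1, -1.4]
width: 0.131
grip_force: 42.0
```

```bash
python3 - <<'E'
from h import *
go(.6005,-.2185,.0405,181.3)
im=snap("top","t9");w=snap("wrist","w9");im2=snap("scene","s9")
a=cv2.resize(im2[220:320,150:290,::-1],(560,400),interpolation=3)
cv2.imwrite("pics/c9.png",a)
bars("scene",*BL,.069)
E
```

```text
t 19.98 pos [ 0.5964 -0.2169  0.0931] head -178.47 tilt [-0.0106  0.0044] turnz 0.23 then shift cm [-0.46 -0.2   5.26] F [-1.3 -0.1 -1.4] w 0.13
scene c [ 0.8531 -0.2602] dry [ 0.1146 -0.475 ] len 0.072 yaw 5.8
scene c [ 0.4271 -0.2726] dry [-0.296  -0.3609] len 0.064 yaw 1.0
scene c [ 0.3093 -0.3361] dry [-0.4272 -0.3867] len 0.079 yaw 76.6
scene c [ 0.4305 -0.0018] dry [-0.2126 -0.1032] len 0.08 yaw -3.4
```

View pics/c9.png

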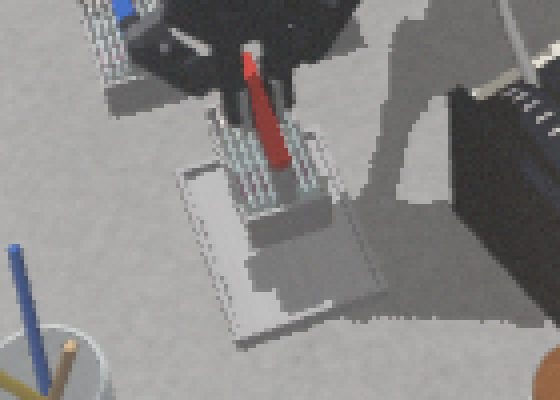

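The red rack hangs centred over the tray at (260,200) in the crop. I'll lower it.

Call:
move_arm(series=[0, 0, 0, 2.5, 0, 0, 0, 0, 0, 0, 2, 0, 0, 0, 0, 0, 0, 0.5, 0, 0, 0, 0, 0, 0, 0.3, 0, 0, 0])

```text
time: 20.68
tool_pos: [0.6014, -0.2188, 0.0458]
tcp_rot: [-0.039, 3.141, -0.0]
wrist_force: [-0.2, 0.2, -2.0]
width: 0.126
grip_force: 41.9
```

Call:
move_arm(series=[0, 0, 0, 0, 0, 0, 0])

```text
time: 20.8
tool_pos: [0.6015, -0.2189, 0.046]
tcp_rot: [-0.038, 3.141, -0.0]
wrist_force: [-0.3, 0.2, -2.1]
width: 0.127
grip_force: 41.9
```

Call:
move_arm(series=[0, 0, 0, 0.3, 0, 0, 0, 0, 0, 0, 0.1, 0, 0, 0, 0, 0, 0, 0, 0, 0, 0])

```text
time: 21.18
tool_pos: [0.6009, -0.2187, 0.0414]
tcp_rot: [0.038, -3.141, -0.0]
wrist_force: [0.7, -0.2, -1.6]
width: 0.126
grip_force: 42.0
```

Call:
move_arm(series=[0, 0, 0, 0.2, 0, 0, 0, 0, 0, 0, 0, 0, 0, 0, 0, 0, 0, 0, 0, 0, 0])

```text
time: 21.55
tool_pos: [0.6014, -0.2192, 0.0406]
tcp_rot: [-0.038, 3.14, -0.001]
wrist_force: [-2.0, -0.8, 6.4]
width: 0.125
grip_force: 42.9
```

Call:
move_arm(series=[3, 0, 0, 0, 0, 0, 0, 3, 0, 0, 0, 0, 0, 0, 4, 0, 0, -4, 0, 0, 0, 4, 0, 0, -5, 0, 0, 0, 4, 0, 0, -5, 0, 0, 0])

```text
time: 22.18
tool_pos: [0.6007, -0.2184, 0.1801]
tcp_rot: [0.038, -3.14, -0.001]
wrist_force: [0.9, -0.1, -0.6]
width: 0.462
grip_force: 0.0
```

Call:
move_arm(series=[4, 4.5, 1.6, 0, 0, 0, 0, 4, 4.5, 1.6, 0, 0, 0, 0, 4, 4.5, 1.6, 0, 0, 0, 0, 4, 3.5, 1.6, 0, 0, 0, 0, 4, 0, 0, 0, 0, 0, 0])

```text
time: 22.8
tool_pos: [0.4272, -0.1578, 0.1788]
tcp_rot: [0.038, -3.14, -0.001]
wrist_force: [0.7, -1.1, 0.5]
width: 0.468
grip_force: 0.0
```

```bash
python3 - <<'E'
from h import *
bars("top",*RD,.073);bars("top",*BL,.069);bars("scene",*RD,.073);bars("scene",*BL,.069);bars("wrist",*BL,.069)
go(.4315,-.155,.038,181.2)
cv2.imwrite("pics/last_scene.png",cv2.imread("pics/last_scene.png")[150:350,100:450])
E
```

```text
top c [ 0.6046 -0.2181] dry [-0.1103 -0.3614] len 0.079 yaw 2.6
top c [ 0.7644 -0.0043] dry [ 0.1056 -0.2044] len 0.107 yaw -86.2
top c [ 0.8708 -0.0861] dry [ 0.183 -0.314] len 0.076 yaw 16.0
top c [0.4276 0.0014] dry [-0.2144 -0.0993] len 0.078 yaw -3.9
top c [ 0.8564 -0.2657] dry [ 0.1162 -0.4813] len 0.112 yaw -8.5
scene c [ 0.909  -0.1095] dry [ 0.2126 -0.3477] len 0.092 yaw 3.5
scene c [ 0.6075 -0.2211] dry [-0.1084 -0.365 ] len 0.081 yaw 1.0
scene c [0.3698 0.6285] dry [-0.0842  0.5168] len 0.097 yaw -13.2
scene c [0.1483 0.6782] dry [-0.281   0.6298] len 0.095 yaw -13.2
scene c [ 0.853  -0.2603] dry [ 0.1145 -0.4752] len 0.071 yaw 5.5
scene c [ 0.4344 -0.2728] dry [-0.289  -0.3633] len 0.079 yaw 1.0
scene c [ 0.434  -0.1566] dry [-0.255  -0.2521] len 0.08 yaw 1.9
scene c [ 0.3082 -0.336 ] dry [-0.4283 -0.3863] len 0.079 yaw 76.6
scene c [ 0.4305 -0.0022] dry [-0.2127 -0.1036] len 0.08 yaw -4.2
wrist c [ 0.4272 -0.0025] dry [-0.216  -0.1029] len 0.08 yaw -4.9
wrist c [ 0.4307 -0.1542] dry [-0.2575 -0.2488] len 0.079 yaw 2.0
wrist c [ 0.4321 -0.269 ] dry [-0.2901 -0.3589] len 0.08 yaw 1.3
wrist c [ 0.3072 -0.3319] dry [-0.428  -0.3821] len 0.084 yaw 76.3
t 23.05 pos [ 0.4307 -0.1593  0.1797] head -178.6 tilt [ 0.0008 -0.0003] turnz 0.2 then shift cm [-0.08  0.44 14.17] F [-0.5 -0.3  0.2] w 0.47
```

View pics/last_scene.png

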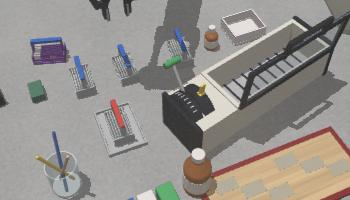

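I've now viewed 15 pictures, one more than the 14 allowed, so I won't view any more and will go by measurements only. The last view shows the red rack standing in the tray at (118,115). Next I pick the first blue rack.

Call:
move_arm(series=[4, 0, 0.4, 4.8, 0, 0, 0, 4, 0, 0, 4.7, 0, 0, 0, 4, 0, 0, 4.6, 0, 0, 0, 4, 0, 0, 0, 0, 0, 0, 0, 0, 0, 0, 0, 0, 0])

```text
time: 23.68
tool_pos: [0.4309, -0.1555, 0.0397]
tcp_rot: [-0.038, 3.14, -0.001]
wrist_force: [-0.3, -1.1, 0.2]
width: 0.266
grip_force: 0.0
```

Call:
move_arm(series=[0, 0, 0, 0, 0, 0, 0, 0, 0, 0, 0, 0, 0, 0, 0, 0, 0, 0, 0, 0, 0])

```text
time: 24.05
tool_pos: [0.4317, -0.1555, 0.0406]
tcp_rot: [-0.038, 3.137, -0.002]
wrist_force: [1.8, 1.5, 6.6]
width: 0.127
grip_force: 42.9
```

Call:
move_arm(series=[0, 0, 0, -5, 0, 0, 0, 0, 0, 0, -5, 0, 0, 0, 0, 0, 0, -5, 0, 0, 0, 0, 0, 0, -5, 0, 0, 0, 0, 0, 0, -6, 0, 0, 0])

```text
time: 24.68
tool_pos: [0.4277, -0.1544, 0.2987]
tcp_rot: [0.038, -3.138, -0.001]
wrist_force: [0.8, -0.0, -2.6]
width: 0.124
grip_force: 41.8
```

```bash
python3 - <<'E'
from h import *
for y in(-.095,0,.095): print(d2w([0,y,.3]));go(*d2w([0,y,.3]),197.2)
E
```

```text
[0.63115464 0.06893585 0.3       ]
t 24.68 pos [ 0.4277 -0.1544  0.2987] head -178.61 tilt [-0.0031  0.0009] turnz -15.81 then shift cm [-26.04  15.32  -0.2 ] F [ 0.8 -0.  -2.6] w 0.12
[0.60305291 0.15968436 0.3       ]
t 24.68 pos [ 0.4277 -0.1544  0.2987] head -178.61 tilt [-0.0031  0.0009] turnz -15.81 then shift cm [-26.04  24.82  -0.19] F [ 0.8 -0.  -2.6] w 0.12
[0.57495117 0.25043287 0.3       ]
t 24.68 pos [ 0.4277 -0.1544  0.2987] head -178.61 tilt [-0.0031  0.0009] turnz -15.81 then shift cm [-26.04  34.32  -0.18] F [ 0.8 -0.  -2.6] w 0.12
```

Call:
move_arm(series=[0, 0, 0, 0, 0, 0, -8, 0, 0, 0, 0, 0, 0, -7.8, 0, -3.7, 4.9, 0, 0, 0, 0, 0, -3.7, 4.9, 0, 0, 0, 0, 0, -3.7, 4.9, 0, 0, 0, 0])

```text
time: 25.3
tool_pos: [0.4915, 0.0196, 0.298]
tcp_rot: [0.468, -3.106, 0.001]
wrist_force: [1.2, -1.2, -1.2]
width: 0.125
grip_force: 41.7
```

Call:
move_arm(series=[0, -3.7, 4.9, 0, 0, 0, 0, 0, -3.7, 4.9, 0, 0, 0, 0, 0, -3.7, 4.9, 0, 0, 0, 0, 0, -3.7, 4.9, 0, 0, 0, 0, 0, 0, 0, 0, 0, 0, 0])

```text
time: 25.92
tool_pos: [0.575, 0.253, 0.2963]
tcp_rot: [0.476, -3.102, -0.0]
wrist_force: [-0.6, -0.5, -2.3]
width: 0.124
grip_force: 41.6
```

Call:
move_arm(series=[0, 0, 0, 5, 0, 0, 0, 0, 0, 0, 3, 0, 0, 0, 0, 0, 0, 0, 0, 0, 0, 0, 0, 0, 0, 0, 0, 0])

```text
time: 26.42
tool_pos: [0.5759, 0.2488, 0.2198]
tcp_rot: [-0.468, 3.105, 0.0]
wrist_force: [0.5, 0.5, -2.4]
width: 0.125
grip_force: 41.6
```

```bash
python3 - <<'E'
from h import *
go(*d2w([0,.095,.072]),197.2);P=read_state()["tool_pos"];z=P[2]+.0275+.005;print(w2d(P),z)
bars("top",*BL,z);bars("scene",*BL,z);bars("wrist",*BL,z)
E
```

```text
t 26.43 pos [0.5759 0.2488 0.2198] head -162.84 tilt [0.0014 0.0002] turnz -0.04 then shift cm [ 0.06  0.19 14.78] F [ 0.5  0.5 -2.4] w 0.13
[0.00041705 0.09315456 0.21983991] 0.2523399084495142
top c [ 0.3241 -0.2812] dry [-0.3969 -0.3386] len 0.065 yaw 76.2
top c [ 0.4263 -0.2313] dry [-0.2845 -0.3212] len 0.061 yaw -0.2
top c [ 0.4227 -0.012 ] dry [-0.2231 -0.1106] len 0.063 yaw -4.1
top c [ 0.7695 -0.2279] dry [ 0.0444 -0.4195] len 0.091 yaw -8.5
scene c [ 0.6074 -0.2814] dry [-0.1263 -0.4227] len 0.063 yaw 1.0
scene c [ 0.5069 -0.3315] dry [-0.2371 -0.4407] len 0.062 yaw 76.1
scene c [ 0.6039 -0.0669] dry [-0.0662 -0.2167] len 0.063 yaw -3.7
wrist c [0.5736 0.2485] dry [-0.0019  0.0935] len 0.079 yaw 17.8
```

Call:
move_arm(series=[0, 0, 0, 5, 0, 0, 0, 0, 0, 0, 5, 0, 0, 0, 0, 0, 0, 4, 0, 0, 0, 0, 0, 0, 0, 0, 0, 0, 0, 0, 0, 0, 0, 0, 0])

```text
time: 27.2
tool_pos: [0.577, 0.2498, 0.081]
tcp_rot: [-0.469, 3.103, 0.001]
wrist_force: [0.6, 0.6, -2.2]
width: 0.126
grip_force: 41.7
```

Call:
move_arm(series=[0, 0, 0, 0.5, 0, 0, 0, 0, 0, 0, 0.2, 0, 0, 0, 0, 0, 0, 0, 0, 0, 0])

```text
time: 27.58
tool_pos: [0.5762, 0.2497, 0.0725]
tcp_rot: [-0.469, 3.104, 0.001]
wrist_force: [-0.3, 0.8, -0.1]
width: 0.119
grip_force: 41.9
```

Call:
move_arm(series=[0, 0, 0, 0.1, 0, 0, 0, 3, 0, 0, 0, 0, 0, 0, 3, 0, 0, 0, 0, 0, 0, 3, 0, 0, -5, 0, 0, 0, 3, 0, 0, -5, 0, 0, 0])

```text
time: 28.2
tool_pos: [0.5745, 0.2489, 0.1703]
tcp_rot: [0.469, -3.104, 0.001]
wrist_force: [0.1, 1.1, 0.2]
width: 0.352
grip_force: 0.0
```

Call:
move_arm(series=[4, 0, 0, -5, 0, 0, 0, 4, 0, 0, -5, 0, 0, 0, 4, 0, 0, 0, 0, 0, 10.6, 4, 0, 0, 0, 0, 0, 10.5, 4, 0, 0, 0, 0, 0, 0])

```text
time: 28.82
tool_pos: [0.5753, 0.2493, 0.2703]
tcp_rot: [-0.104, -3.14, 0.0]
wrist_force: [0.4, -0.4, 0.4]
width: 0.468
grip_force: 0.0
```

```bash
python3 - <<'E'
from h import *
bars("top",*BL,.101);bars("scene",*BL,.069);bars("wrist",*BL,.101)
go(.4295,-.0005,.039,176)
E
```

```text
top c [ 0.3086 -0.3228] dry [-0.424  -0.3738] len 0.077 yaw 75.7
top c [ 0.4311 -0.263 ] dry [-0.2893 -0.3529] len 0.073 yaw -0.2
top c [ 0.4267 -0.001 ] dry [-0.2159 -0.1013] len 0.075 yaw -4.1
top c [0.574 0.249] dry [-0.0014  0.094 ] len 0.081 yaw 17.3
top c [ 0.8424 -0.2589] dry [ 0.1048 -0.4707] len 0.11 yaw -7.8
scene c [ 0.8531 -0.2598] dry [ 0.1147 -0.4747] len 0.071 yaw 4.8
scene c [ 0.4344 -0.2728] dry [-0.289  -0.3633] len 0.079 yaw 1.0
scene c [ 0.3092 -0.3361] dry [-0.4274 -0.3866] len 0.079 yaw 76.6
scene c [ 0.4306 -0.0021] dry [-0.2126 -0.1036] len 0.08 yaw -3.7
wrist c [0.5759 0.2497] dry [0.0007 0.094 ] len 0.081 yaw 17.1
wrist c [0.4352 0.0266] dry [-0.1997 -0.0775] len 0.073 yaw -3.2
t 28.98 pos [0.5752 0.2492 0.27  ] head 176.25 tilt [-0.0007 -0.0003] turnz 0.25 then shift cm [ 12.78 -25.92  23.12] F [-0.4 -0.3 -0.6] w 0.47
```

Call:
move_arm(series=[4, 2.6, -5.2, 0, 0, 0, 0, 4, 2.6, -5.2, 0, 0, 0, 0, 4, 2.6, -5.2, 0, 0, 0, 0, 4, 2.6, -5.2, 0, 0, 0, 0, 4, 2.4, -5.1, 0, 0, 0, 0])

```text
time: 29.6
tool_pos: [0.4289, -0.0017, 0.2704]
tcp_rot: [0.103, 3.14, -0.001]
wrist_force: [0.7, -0.9, 0.5]
width: 0.468
grip_force: 0.0
```

Call:
move_arm(series=[4, 0, 0, 5, 0, 0, 0, 4, 0, 0, 4, 0, 0, 0, 4, 0, 0, 0, 0, 0, 0])

```text
time: 29.98
tool_pos: [0.4268, -0.0004, 0.1771]
tcp_rot: [-0.105, -3.132, -0.0]
wrist_force: [-0.2, -0.5, 0.1]
width: 0.47
grip_force: 0.0
```

```bash
python3 - <<'E'
from h import *
bars("wrist",*BL,.069)
go(.4295,-.0005,.039,176)
E
```

```text
wrist c [0.6091 0.2815] dry [0.0418 0.1146] len 0.099 yaw 18.2
wrist c [ 0.4391 -0.2689] dry [-0.2834 -0.3609] len 0.074 yaw 0.7
wrist c [4.31e-01 1.00e-04] dry [-0.2115 -0.1016] len 0.081 yaw -3.5
t 30.02 pos [ 4.289e-01 -3.000e-04  1.796e-01] head 176.16 tilt [-0.0032  0.0002] turnz 0.16 then shift cm [-1.100e-01 -1.000e-02  1.406e+01] F [-0.8 -0.5  1.6] w 0.47
```

Call:
move_arm(series=[4, -0.1, 0, 4.8, 0, 0, 0, 4, 0, 0, 4.7, 0, 0, 0, 4, 0, 0, 4.4, 0, 0, 0, 4, 0, 0, 0, 0, 0, 0, 0, 0, 0, 0, 0, 0, 0])

```text
time: 30.65
tool_pos: [0.4337, -0.0004, 0.0441]
tcp_rot: [0.106, 3.136, -0.0]
wrist_force: [0.3, -0.3, 0.4]
width: 0.268
grip_force: 0.0
```

Call:
move_arm(series=[0, 0, 0, 0, 0, 0, 0, 0, 0, 0, 0, 0, 0, 0, 0, 0, 0, 0, 0, 0, 0])

```text
time: 31.02
tool_pos: [0.4342, -0.0003, 0.0445]
tcp_rot: [0.107, 3.134, 0.001]
wrist_force: [0.9, 1.9, 7.2]
width: 0.126
grip_force: 41.1
```

Call:
move_arm(series=[0, 0, 0, -5, 0, 0, 0, 0, 0, 0, -5, 0, 0, 0, 0, 0, 0, -5, 0, 0, -9, 0, 0, 0, -5, 0, 0, -9, 0, 0, 0, 0, 0, 0, -3.3])

```text
time: 31.65
tool_pos: [0.4346, -0.0007, 0.2483]
tcp_rot: [-0.478, 3.093, -0.004]
wrist_force: [0.1, 0.1, -2.0]
width: 0.121
grip_force: 40.1
```

```bash
python3 - <<'E'
from h import *
go(*d2w([0,-.005,.22]),197.2)
print(read_state()["grip_force"])
E
```

```text
t 31.65 pos [ 0.4346 -0.0007  0.2483] head -162.44 tilt [ 0.0121 -0.0009] turnz 0.36 then shift cm [-20.8    9.85   3.02] F [ 0.1  0.1 -2. ] w 0.12
40.08250415325165
```

Call:
move_arm(series=[0, -5.3, 2.5, 0, 0, 0, 0.3, 0, -5.3, 2.5, 0, 0, 0, 0, 0, -5.3, 2.5, 0, 0, 0, 0, 0, -5.3, 2.4, 0, 0, 0, 0, 0, 0, 0, 2, 0, 0, 0])

```text
time: 32.28
tool_pos: [0.6082, 0.1597, 0.2233]
tcp_rot: [-0.47, 3.1, 0.001]
wrist_force: [-0.5, 0.1, -0.8]
width: 0.127
grip_force: 40.1
```

Call:
move_arm(series=[0, 0, 0, 0, 0, 0, 0, 0, 0, 0, 0, 0, 0, 0])

```text
time: 32.52
tool_pos: [0.6035, 0.1559, 0.2219]
tcp_rot: [0.466, -3.106, 0.0]
wrist_force: [0.7, 0.2, -0.9]
width: 0.121
grip_force: 40.1
```

```bash
python3 - <<'E'
from h import *
go(*d2w([.004,-.005,.076]),197.2);P=read_state()["tool_pos"];z=P[2]+.0275+.005-.004
bars("top",*BL,.069);bars("wrist",*BL,z)
E
```

```text
t 32.52 pos [0.6035 0.1559 0.2219] head -162.94 tilt [-0.0004 -0.0003] turnz -0.14 then shift cm [-0.48 -0.12 14.59] F [ 0.7  0.2 -0.9] w 0.12
top c [ 0.3054 -0.3313] dry [-0.4295 -0.3809] len 0.08 yaw 75.7
top c [ 0.4321 -0.2697] dry [-0.2903 -0.3596] len 0.075 yaw -0.2
top c [0.6215 0.1992] dry [0.0293 0.0323] len 0.062 yaw 17.6
top c [ 0.8563 -0.2659] dry [ 0.116  -0.4814] len 0.112 yaw -8.8
wrist c [0.5956 0.1533] dry [-0.0091 -0.0039] len 0.078 yaw 17.7
```

Call:
move_arm(series=[0, -0.5, 0, 5, 0, 0, 0, 0, 0, 0, 5, 0, 0, 0, 0, 0, 0, 4, 0, 0, 0, 0, 0, 0, 0, 0, 0, 0, 0, 0, 0, 0, 0, 0, 0])

```text
time: 33.25
tool_pos: [0.6103, 0.1581, 0.0837]
tcp_rot: [-0.466, 3.104, 0.0]
wrist_force: [0.5, -0.4, -1.7]
width: 0.125
grip_force: 41.8
```

Call:
move_arm(series=[0, 0, 0, 0.3, 0, 0, 0, 0, 0, 0, 0.2, 0, 0, 0, 0, 0, 0, 0, 0, 0, 0])

```text
time: 33.62
tool_pos: [0.6092, 0.1583, 0.0769]
tcp_rot: [-0.467, 3.106, 0.0]
wrist_force: [0.3, -0.5, -0.7]
width: 0.12
grip_force: 41.8
```

Call:
move_arm(series=[0, 0, 0, 0.2, 0, 0, 0, 0, 0, 0, 0, 0, 0, 0])

```text
time: 33.88
tool_pos: [0.6102, 0.1585, 0.0759]
tcp_rot: [-0.467, 3.105, 0.0]
wrist_force: [0.1, -0.1, 5.4]
width: 0.121
grip_force: 42.4
```

Call:
move_arm(series=[3, 0, 0, 0, 0, 0, 0, 3, 0, 0, 0, 0, 0, 0, 3, 0, 0, -5, 0, 0, 0, 3, 0, 0, -5, 0, 0, 0, 3, 0, 0, -5, 0, 0, 0])

```text
time: 34.5
tool_pos: [0.6087, 0.1582, 0.2253]
tcp_rot: [0.467, -3.106, 0.0]
wrist_force: [1.5, -0.5, -0.3]
width: 0.348
grip_force: 0.0
```

Call:
move_arm(series=[4, 0, 0, -5, 0, 0, 0, 4, 0, 0, 0, 0, 0, 8, 4, 0, 0, 0, 0, 0, 8.5, 4, 0, 0, 0, 0, 0, 0])

```text
time: 35.0
tool_pos: [0.6089, 0.1582, 0.2741]
tcp_rot: [0.019, -3.141, 0.0]
wrist_force: [-0.1, -0.2, -0.6]
width: 0.469
grip_force: 0.0
```

```bash
python3 - <<'E'
from h import *
bars("top",*BL,.101);bars("scene",*BL,.069);bars("wrist",*BL,.101)
go(.4335,-.2712,.039,180.5)
E
```

```text
top c [ 0.3086 -0.3225] dry [-0.4239 -0.3735] len 0.078 yaw 75.7
top c [ 0.4311 -0.263 ] dry [-0.2893 -0.3529] len 0.073 yaw -0.2
top c [0.5742 0.249 ] dry [-0.0011  0.0939] len 0.081 yaw 17.3
top c [0.6029 0.1569] dry [-0.001  -0.0026] len 0.08 yaw 17.4
top c [ 0.8412 -0.2592] dry [ 0.1036 -0.4706] len 0.108 yaw -8.5
scene c [ 0.8531 -0.2602] dry [ 0.1146 -0.475 ] len 0.072 yaw 5.8
scene c [ 0.4349 -0.2728] dry [-0.2885 -0.3634] len 0.08 yaw 1.0
scene c [ 0.308  -0.3359] dry [-0.4284 -0.3862] len 0.079 yaw 77.3
wrist c [ 0.7805 -0.1877] dry [ 0.0667 -0.3843] len 0.072 yaw -54.0
wrist c [0.605  0.1568] dry [ 0.001  -0.0034] len 0.08 yaw 16.8
wrist c [0.5763 0.249 ] dry [0.0008 0.0932] len 0.081 yaw 17.5
t 35.15 pos [0.609  0.1582 0.2739] head -179.28 tilt [-0.0008 -0.0002] turnz 0.22 then shift cm [ 17.9  -42.78  23.52] F [ 0.3 -0.4  0.4] w 0.47
```

Call:
move_arm(series=[4, 2, -4.8, 0, 0, 0, 0, 4, 2, -4.8, 0, 0, 0, 0, 4, 2, -4.8, 0, 0, 0, 0, 4, 2, -4.8, 0, 0, 0, 0, 4, 2, -4.8, 0, 0, 0, 0])

```text
time: 35.78
tool_pos: [0.5109, -0.0841, 0.2744]
tcp_rot: [-0.02, 3.141, -0.0]
wrist_force: [1.7, -1.9, -0.3]
width: 0.47
grip_force: 0.0
```

Call:
move_arm(series=[4, 2, -4.8, 0, 0, 0, 0, 4, 2, -4.8, 0, 0, 0, 0, 4, 2, -4.8, 0, 0, 0, 0, 4, 1.9, -4.4, 0, 0, 0, 0, 4, 0, 0, 5, 0, 0, 0])

```text
time: 36.4
tool_pos: [0.4364, -0.2768, 0.2287]
tcp_rot: [-0.012, 3.133, -0.011]
wrist_force: [0.6, 0.7, -0.4]
width: 0.469
grip_force: 0.0
```

Call:
move_arm(series=[4, 0, 0, 4, 0, 0, 0, 4, 0, 0, 0, 0, 0, 0, 4, 0, 0, 0, 0, 0, 0])

```text
time: 36.78
tool_pos: [0.4354, -0.272, 0.1859]
tcp_rot: [-0.018, 3.14, -0.001]
wrist_force: [0.8, -0.1, -0.3]
width: 0.464
grip_force: 0.0
```

```bash
python3 - <<'E'
from h import *
bars("wrist",*BL,.069);bars("scene",*BL,.069)
go(.4335,-.2712,.042,180.5)
E
```

```text
wrist c [ 0.4338 -0.2716] dry [-0.2893 -0.3619] len 0.08 yaw 1.0
wrist c [ 0.3082 -0.3345] dry [-0.4278 -0.3849] len 0.081 yaw 76.6
scene c [ 0.8531 -0.2598] dry [ 0.1147 -0.4747] len 0.071 yaw 4.8
scene c [ 0.4344 -0.2728] dry [-0.289  -0.3633] len 0.079 yaw 1.0
scene c [ 0.3089 -0.336 ] dry [-0.4276 -0.3865] len 0.079 yaw 77.3
t 36.88 pos [ 0.4362 -0.2724  0.187 ] head -179.35 tilt [ 0.0034 -0.0024] turnz 0.15 then shift cm [ 0.32  0.16 14.5 ] F [0.4 0.4 0.3] w 0.47
```

Call:
move_arm(series=[4, 0.2, 0.1, 5, 0, 0, 0, 4, 0, 0, 5, 0, 0, 0, 4, 0, 0, 4.5, 0, 0, 0, 4, 0, 0, 0, 0, 0, 0, 0, 0, 0, 0, 0, 0, 0])

```text
time: 37.5
tool_pos: [0.4346, -0.2718, 0.042]
tcp_rot: [-0.017, 3.138, -0.004]
wrist_force: [0.4, 0.2, 0.6]
width: 0.266
grip_force: 0.0
```

Call:
move_arm(series=[0, 0, 0, 0, 0, 0, 0, 0, 0, 0, 0, 0, 0, 0, 0, 0, 0, 0, 0, 0, 0])

```text
time: 37.88
tool_pos: [0.4352, -0.2718, 0.0427]
tcp_rot: [-0.016, 3.136, -0.004]
wrist_force: [-0.1, 2.3, 6.5]
width: 0.123
grip_force: 41.1
```

Call:
move_arm(series=[0, 0, 0, -5, 0, 0, 0, 0, 0, 0, -5, 0, 0, 0, 0, 0, 0, -5, 0, 0, 0, 0, 0, 0, -5, 0, 0, -8, 0, 0, 0, -6, 0, 0, -8.7])

```text
time: 38.5
tool_pos: [0.4318, -0.2702, 0.3013]
tcp_rot: [0.48, -3.104, 0.0]
wrist_force: [0.3, -0.4, -0.7]
width: 0.126
grip_force: 40.1
```

```bash
python3 - <<'E'
from h import *
go(*d2w([.002,-.095,.3]),197.2);print(read_state()["grip_force"])
E
```

```text
t 38.5 pos [ 0.4318 -0.2702  0.3013] head -162.42 tilt [-0.0002 -0.0001] turnz 0.38 then shift cm [-29.27  26.5    0.12] F [ 0.3 -0.4 -0.7] w 0.13
40.09347081184387
```

Call:
move_arm(series=[0, -4.2, 3.8, 0, 0, 0, 0.4, 0, -4.2, 3.8, 0, 0, 0, 0, 0, -4.2, 3.8, 0, 0, 0, 0, 0, -4.2, 3.8, 0, 0, 0, 0, 0, -4.2, 3.8, 0, 0, 0, 0])

```text
time: 39.12
tool_pos: [0.5787, -0.0261, 0.3006]
tcp_rot: [-0.461, 3.106, -0.001]
wrist_force: [0.9, -0.2, -1.7]
width: 0.123
grip_force: 40.1
```

Call:
move_arm(series=[0, -4.2, 3.8, 0, 0, 0, 0, 0, -4.1, 3.7, 0, 0, 0, 0, 0, 0, 0, 4, 0, 0, 0, 0, 0, 0, 4, 0, 0, 0, 0, 0, 0, 0, 0, 0, 0])

```text
time: 39.75
tool_pos: [0.6324, 0.0683, 0.2155]
tcp_rot: [0.461, -3.099, -0.001]
wrist_force: [-0.0, 0.1, -2.1]
width: 0.124
grip_force: 40.1
```

Call:
move_arm(series=[0, 0, 0, 0, 0, 0, 0])

```text
time: 39.88
tool_pos: [0.6364, 0.0682, 0.2215]
tcp_rot: [-0.461, 3.105, -0.0]
wrist_force: [0.4, -0.2, -2.0]
width: 0.121
grip_force: 40.1
```

```bash
python3 - <<'E'
from h import *
go(*d2w([.002,-.095,.0745]),197.2);P=read_state()["tool_pos"];print(w2d(P))
bars("wrist",*BL,P[2]+.03);bars("top",*BL,.101)
E
```

```text
t 39.88 pos [0.6364 0.0682 0.2215] head -163.11 tilt [0.0023 0.0001] turnz -0.31 then shift cm [ 0.31  0.24 14.7 ] F [ 0.4 -0.2 -2. ] w 0.12
[ 0.00479824 -0.09728622  0.22148447]
wrist c [0.6321 0.0669] dry [ 0.0003 -0.0972] len 0.079 yaw 17.6
top c [ 0.3086 -0.3225] dry [-0.4239 -0.3735] len 0.078 yaw 75.7
top c [ 0.8411 -0.2595] dry [ 0.1034 -0.4708] len 0.108 yaw -9.1
```

Call:
move_arm(series=[0, 0.2, 0.1, 5, 0, 0, 0, 0, 0, 0, 5, 0, 0, 0, 0, 0, 0, 4.1, 0, 0, 0, 0, 0, 0, 0, 0, 0, 0, 0, 0, 0, 0, 0, 0, 0])

```text
time: 40.6
tool_pos: [0.6353, 0.0686, 0.0813]
tcp_rot: [-0.461, 3.104, -0.001]
wrist_force: [0.6, -0.8, -1.5]
width: 0.123
grip_force: 41.3
```

Call:
move_arm(series=[0, 0, 0, 0.4, 0, 0, 0, 0, 0, 0, 0.2, 0, 0, 0, 0, 0, 0, 0, 0, 0, 0])

```text
time: 40.98
tool_pos: [0.6349, 0.0686, 0.0741]
tcp_rot: [-0.461, 3.104, -0.001]
wrist_force: [1.4, -0.7, 3.4]
width: 0.121
grip_force: 41.8
```

Call:
move_arm(series=[3, 0, 0, 0, 0, 0, 0, 3, 0, 0, 0, 0, 0, 0, 3, 0, 0, -5, 0, 0, 0, 3, 0, 0, -5, 0, 0, 0, 3, 0, 0, -5, 0, 0, 0])

```text
time: 41.6
tool_pos: [0.6328, 0.0687, 0.2234]
tcp_rot: [0.462, -3.106, -0.0]
wrist_force: [1.2, 0.0, -0.4]
width: 0.352
grip_force: 0.0
```

Call:
move_arm(series=[3, 0, 0, -5, 0, 0, 0, 3, 0, 0, -5, 0, 0, 0, 3, 4, 0, -2, 0, 0, 10, 3, 0, 0, 0, 0, 0, 10, 3, 0, 0, 0, 0, 0, 10])

```text
time: 42.22
tool_pos: [0.5947, 0.057, 0.3432]
tcp_rot: [0.368, 3.119, 0.0]
wrist_force: [-0.2, 0.0, -0.4]
width: 0.347
grip_force: 0.0
```

Call:
move_arm(series=[3, 0, 0, 0, 0, 0, 10, 3, 0, 0, 0, 0, 0, 10, 3, 0, 0, 0, 0, 0, 10, 3, 0, 0, 0, 0, 0, 10, 3, 0, 0, 0, 0, 0, 10])

```text
time: 42.85
tool_pos: [0.5948, 0.0571, 0.342]
tcp_rot: [-1.651, -2.672, 0.001]
wrist_force: [-0.3, -0.0, -0.3]
width: 0.352
grip_force: 0.0
```

Call:
move_arm(series=[3, 0, 0, 0, 0, 0, 9.7, 3, 0, 0, 0, 0, 0, 0])

```text
time: 43.1
tool_pos: [0.5948, 0.0571, 0.3421]
tcp_rot: [-1.862, -2.53, 0.001]
wrist_force: [-0.2, -0.5, 0.3]
width: 0.353
grip_force: 0.0
```

```bash
python3 - <<'E'
from h import *
bars("top",*BL,.101);bars("top",*RD,.073);bars("scene",*BL,.069)
go(*d2w([.094,0,.34]),107.2)
E
```

```text
top c [ 0.3086 -0.3225] dry [-0.4239 -0.3735] len 0.078 yaw 75.6
top c [0.5742 0.249 ] dry [-0.0011  0.0938] len 0.081 yaw 17.1
top c [0.6325 0.0691] dry [ 0.0013 -0.0952] len 0.079 yaw 16.0
top c [ 0.8411 -0.2595] dry [ 0.1034 -0.4708] len 0.108 yaw -9.1
top c [ 0.6046 -0.2182] dry [-0.1103 -0.3614] len 0.079 yaw 2.5
top c [ 0.7643 -0.0032] dry [ 0.1058 -0.2032] len 0.105 yaw -86.1
top c [ 0.871  -0.0869] dry [ 0.183  -0.3148] len 0.076 yaw 16.0
scene c [ 0.853  -0.2602] dry [ 0.1145 -0.475 ] len 0.071 yaw 5.8
scene c [0.6035 0.0776] dry [-0.0239 -0.0786] len 0.065 yaw 16.6
scene c [ 0.3078 -0.3359] dry [-0.4286 -0.3861] len 0.079 yaw 77.3
t 43.25 pos [0.595  0.0571 0.3423] head 107.34 tilt [-0.0004  0.    ] turnz 0.14 then shift cm [ 9.56 13.2   0.23] F [-0.   0.4  1. ] w 0.35
```

Call:
move_arm(series=[3, 3.2, 4.4, 0, 0, 0, 0.1, 3, 3.2, 4.4, 0, 0, 0, 0, 3, 3.1, 4.4, 0, 0, 0, 0, 3, 0, 0, 0, 0, 0, 0, 3, 0, 0, 0, 0, 0, 0])

```text
time: 43.88
tool_pos: [0.693, 0.1866, 0.3418]
tcp_rot: [-1.864, -2.528, 0.002]
wrist_force: [0.6, -0.1, 0.4]
width: 0.353
grip_force: 0.0
```

```bash
python3 - <<'E'
from h import *
bars("top",*BL,.101);bars("wrist",*BL,.101)
w=cv2.imread("pics/last_wrist.png",0); c=w[60:250:10]; 
for r in range(100,250,15): print(r,''.join('#' if v<45 else '.' for v in w[r,230:330:2]))
go(.6953,.1869,.2517,107.2)
E
```

```text
top c [ 0.3089 -0.3229] dry [-0.4237 -0.374 ] len 0.077 yaw 76.2
top c [0.5743 0.2489] dry [-0.0011  0.0937] len 0.081 yaw 17.1
top c [0.6034 0.1571] dry [-0.0004 -0.0026] len 0.081 yaw 17.4
top c [0.6325 0.0691] dry [ 0.0013 -0.0952] len 0.079 yaw 16.1
top c [ 0.8412 -0.259 ] dry [ 0.1037 -0.4704] len 0.108 yaw -8.5
wrist c [ 0.3398 -0.2741] dry [-0.3798 -0.3365] len 0.06 yaw 76.6
wrist c [0.6348 0.069 ] dry [ 0.0035 -0.096 ] len 0.08 yaw 17.0
wrist c [0.6062 0.1584] dry [ 0.0027 -0.0022] len 0.08 yaw 17.1
wrist c [0.5776 0.2498] dry [0.0023 0.0936] len 0.081 yaw 18.0
100 ..................................................
115 ..................................................
130 ##########........................................
145 .....................####...##....................
160 .......................#######....................
175 .......................#######....................
190 .......................#######....................
205 .......................#######....................
220 ..................................................
235 .............................#....................
t 43.98 pos [0.6929 0.1857 0.343 ] head 107.09 tilt [ 0.0002 -0.0003] turnz -0.11 then shift cm [0.04 0.27 9.13] F [-0.3 -0.7  0.2] w 0.35
```

All three blue racks stand in the chamber. I'll grip the lid bar again.

Call:
move_arm(series=[3, 0, 0.3, 4.6, 0, 0, 0, 3, 0, 0, 4.5, 0, 0, 0, 3, 0, 0, 0, 0, 0, 0, 0, 0, 0, 0, 0, 0, 0, 0, 0, 0, 0, 0, 0, 0])

```text
time: 44.6
tool_pos: [0.6967, 0.187, 0.2543]
tcp_rot: [1.866, 2.525, 0.002]
wrist_force: [-1.8, -2.4, 0.0]
width: 0.117
grip_force: 40.4
```

Call:
move_arm(series=[0, 0, 0, 0, 0, 0, 0, 0, 0, 0, 0, 0, 0, 0])

```text
time: 44.85
tool_pos: [0.6973, 0.1873, 0.2541]
tcp_rot: [1.865, 2.524, 0.003]
wrist_force: [-0.9, -3.2, 4.6]
width: 0.116
grip_force: 40.9
```

```bash
python3 - <<'E'
from h import *
s=read_state();print(s["width"],s["grip_force"],s["wrist_force"],w2d(s["tool_pos"]));go(*s["tool_pos"],107.2)
E
```

```text
0.11593653270603879 40.93399465084076 [-0.93298126 -3.18812319  4.61165542] [ 0.0982047  -0.00154915  0.25406268]
t 44.85 pos [0.6973 0.1873 0.2541] head 107.09 tilt [ 0.0038 -0.0001] turnz -0.11 then shift cm [0. 0. 0.] F [-0.9 -3.2  4.6] w 0.12
```

Call:
move_arm(series=[0, 0, -2.56, -0.2, 0, 0, 0, 0, 0, -2.56, 0.17, 0, 0, 0, 0, 0, -2.51, 0.55, 0, 0, 0, 0, 0, -2.4, 0.93, 0, 0, 0])

```text
time: 45.35
tool_pos: [0.6042, 0.1587, 0.2428]
tcp_rot: [1.861, 2.52, 0.015]
wrist_force: [1.7, -2.6, 11.8]
width: 0.115
grip_force: 43.8
```

Call:
move_arm(series=[0, 0, -2.23, 1.28, 0, 0, 0, 0, 0, -2.01, 1.6, 0, 0, 0, 0, 0, -1.75, 1.88, 0, 0, 0, 0, 0, -1.45, 2.12, 0, 0, 0])

```text
time: 45.85
tool_pos: [0.5276, 0.135, 0.171]
tcp_rot: [1.866, 2.527, -0.003]
wrist_force: [-9.0, -7.0, 11.1]
width: 0.117
grip_force: 47.6
```

```bash
python3 - <<'E'
from h import *
s=read_state();print(s["width"],s["grip_force"],s["wrist_force"],w2d(s["tool_pos"]));go(*d2w([-.1035,0,.0915]),107.2)
E
```

```text
0.11665603917600664 47.59054362773895 [-8.99580556 -6.99099349 11.08349912] [-0.07941267 -0.00122271  0.17104544]
t 45.85 pos [0.5276 0.135  0.171 ] head 107.13 tilt [-0.001 -0.002] turnz -0.07 then shift cm [ 0.14 -2.4   7.96] F [-9.  -7.  11.1] w 0.12
```

Call:
move_arm(series=[0, 0, -1.0, 2.3, 0, 0, 0, 0, 0, -0.7, 2.4, 0, 0, 0, 0, 0, -0.4, 2.4, 0, 0, 0, 0, 0, 0, 0.6, 0, 0, 0, 0, 0, 0, 0, 0, 0, 0])

```text
time: 46.48
tool_pos: [0.5034, 0.1276, 0.0906]
tcp_rot: [-1.861, -2.522, 0.018]
wrist_force: [-16.1, -10.2, 11.3]
width: 0.118
grip_force: 51.2
```

```bash
python3 - <<'E'
from h import *
s=read_state();print(s["width"],s["grip_force"],s["wrist_force"],w2d(s["tool_pos"]))
E
```

```text
0.11760639468002745 51.15419805049896 [-16.14852989 -10.21775504  11.29736148] [-0.10467195 -0.00114823  0.09055258]
```

Call:
move_arm(series=[0, 0, -0.4, 0.3, 0, 0, 0, 0, 0, 0, 0.3, 0, 0, 0, 0, 0, 0, 0, 0, 0, 0])

```text
time: 46.85
tool_pos: [0.5037, 0.1277, 0.0903]
tcp_rot: [-1.864, -2.526, 0.007]
wrist_force: [-20.0, -8.7, 36.4]
width: 0.11
grip_force: 53.7
```

Call:
move_arm(series=[0, 0, 0, -0.4, 0, 0, 0, 3, 0, 0, 0, 0, 0, 0, 3, 0, 0, 0, 0, 0, 0, 3, 0, 0, -4, 0, 0, 0, 3, 0, 0, -3, 0, 0, 0])

```text
time: 47.48
tool_pos: [0.5061, 0.1295, 0.1604]
tcp_rot: [1.866, 2.527, 0.002]
wrist_force: [-0.1, 0.2, -0.4]
width: 0.352
grip_force: 0.0
```

Call:
move_arm(series=[0, 0, 0, 0, 0, 0, 0, 0, 0, 0, 0, 0, 0, 0, 0, 0, 0, 0, 0, 0, 0, 0, 0, 0, 0, 0, 0, 0])

```text
time: 47.98
tool_pos: [0.5045, 0.1288, 0.1578]
tcp_rot: [-1.866, -2.526, 0.003]
wrist_force: [0.2, -0.0, 0.1]
width: -0.002
grip_force: 0.0
```

```bash
python3 - <<'E'
from h import *
im=snap("scene","s20");old=cv2.imread("pics/s5.png")[:,:,::-1]
go(*d2w([-.103,0,.106]),107.2)
# compare lid region with the start picture (closed lid), dark frame mask
for nm,i in(("old",cv2.imread("pics/scene0.png")[:,:,::-1]),("new",im)):
    g=cv2.cvtColor(i,cv2.COLOR_RGB2GRAY)
    print(nm,[int(np.argmin(g[y,395:450]))+395 for y in (172,178,184,190,196)],[int(np.argmin(g[150:260,x]))+150 for x in(315,325,335,345,400,410,420)])
    print((g[160:260,300:440]<50).sum())
print(np.abs(im[165:260,340:440].astype(int)-cv2.imread("pics/scene0.png")[165:260,340:440,::-1]).max(2).__gt__(40).sum())
E
```

```text
t 48.02 pos [0.5046 0.1288 0.1581] head 107.1 tilt [-0.0019 -0.0003] turnz -0.1 then shift cm [0.04 0.03 5.21] F [0.2 0.2 0.2] w 0.0
old [400, 404, 413, 421, 432] [233, 243, 252, 248, 213, 204, 201]
62
new [404, 407, 417, 427, 432] [234, 190, 253, 154, 215, 209, 186]
175
315
```

I'll press on top of the bar with closed fingers to make sure the lid is home.

Call:
move_arm(series=[0, 0, 0, 3, 0, 0, 0, 0, 0, 0, 0.8, 0, 0, 0, 0, 0, 0, 0.4, 0, 0, 0, 0, 0, 0, 0, 0, 0, 0])

```text
time: 48.52
tool_pos: [0.5055, 0.1289, 0.1175]
tcp_rot: [1.867, 2.527, 0.0]
wrist_force: [0.7, -0.4, 0.0]
width: 0.001
grip_force: 0.0
```

Call:
move_arm(series=[0, 0, 0, 0.3, 0, 0, 0, 0, 0, 0, 0, 0, 0, 0])

```text
time: 48.78
tool_pos: [0.5055, 0.1289, 0.1145]
tcp_rot: [1.866, 2.527, 0.001]
wrist_force: [-0.6, -0.4, -0.3]
width: -0.004
grip_force: 0.0
```

Call:
move_arm(series=[0, 0, 0, 0.3, 0, 0, 0, 0, 0, 0, 0, 0, 0, 0])

```text
time: 49.02
tool_pos: [0.5051, 0.1289, 0.111]
tcp_rot: [-1.866, -2.527, 0.0]
wrist_force: [-0.8, -0.2, 0.3]
width: 0.0
grip_force: 0.0
```

Call:
move_arm(series=[0, 0, 0, 0.3, 0, 0, 0, 0, 0, 0, 0, 0, 0, 0])

```text
time: 49.28
tool_pos: [0.5052, 0.1289, 0.1079]
tcp_rot: [-1.866, -2.527, 0.0]
wrist_force: [-0.3, 0.4, 0.7]
width: -0.003
grip_force: 0.0
```

Call:
move_arm(series=[0, 0, 0, 0.2, 0, 0, 0, 0, 0, 0, 0, 0, 0, 0])

```text
time: 49.52
tool_pos: [0.5054, 0.1289, 0.1075]
tcp_rot: [1.866, 2.527, 0.0]
wrist_force: [-4.1, -0.3, 8.9]
width: 0.001
grip_force: 4.1
```

Call:
move_arm(series=[0, 0, 0, 0.2, 0, 0, 0, 0, 0, 0, 0, 0, 0, 0])

```text
time: 49.78
tool_pos: [0.5055, 0.1289, 0.1073]
tcp_rot: [1.866, 2.527, 0.0]
wrist_force: [-8.9, -2.2, 19.3]
width: -0.002
grip_force: 9.2
```

The bar is stiff at 19 N with no motion, so the lid is home. Next I go over the lever to measure the flag against the lever's known shut position.

Call:
move_arm(series=[0, 0, 0, -5, 0, 0, 0, 0, 0, 0, -5, 0, 0, 0, 0, 0, 0, -6, 0, 0, 0])

```text
time: 50.15
tool_pos: [0.5044, 0.1287, 0.2647]
tcp_rot: [-1.866, -2.526, 0.003]
wrist_force: [0.7, 0.2, 0.0]
width: 0.001
grip_force: 0.0
```

Call:
move_arm(series=[4, -5, 1.4, 0, 0, 0, 0, 4, -5, 1.4, 0, 0, 0, 0, 4, -5, 1.4, 0, 0, 0, 0, 4, -5, 1.4, 0, 0, 0, 0, 4, 0, 0, 0, 0, 0, 0])

```text
time: 50.78
tool_pos: [0.6188, -0.049, 0.2634]
tcp_rot: [1.871, 2.523, -0.001]
wrist_force: [-0.7, 0.6, -0.1]
width: 0.471
grip_force: 0.0
```

```bash
cat >> h.py <<'E'
def lever(f):
    s=read_state();print(w2d(s["tool_pos"]),s["tool_pos"])
    im=snap("wrist",f)
    for nm,lo,hi,zs in(("green",(45,120,60),(80,255,255),(.178,.195,.2)),("yellow",(20,120,90),(35,255,255),(.14,.15,.16))):
        for b in blobs(im,lo,hi,60)[0]:
            if 160<b[0][0]<400 and b[0][1]<300:
                print(nm,np.round(b[0],1),np.round(b[1]),b[2].round(),[np.round(w2d(onz("wrist",b[0],z-.0165)),4)[:2] for z in zs])
                if nm=="yellow": print([(np.round(q,1).tolist(),np.round(w2d(onz("wrist",q,.155-.0165)),4)[:2]) for q in cv2.boxPoints(b)])
E
python3 - <<'E'
from h import *
lever("w21")
E
```

```text
[-0.04666197 -0.20396184  0.26339251] [ 0.61881267 -0.04895265  0.26339251]Traceback (most recent call last):
  File "<stdin>", line 2, in <module>
  File "h.py", line 54, in lever
    print(nm,np.round(b[0],1),np.round(b[1]),b[2].round(),[np.round(w2d(onz("wrist",b[0],z-.0165)),4)[:2] for z in zs])
                                             ^^^^^^^^^^
AttributeError: 'float' object has no attribute 'round'
```

```bash
sed -i 's/b\[2\].round()/round(b[2])/' h.py; python3 - <<'E'
from h import *
lever("w21")
E
```

```text
[-0.04706415 -0.20202076  0.26339917] [ 0.61785431 -0.04721741  0.26339917]
green [242.  240.5] [43. 16.] 90 [array([-0.0825, -0.2343]), array([-0.0802, -0.2273]), array([-0.0795, -0.2252])]
yellow [327.  206.5] [25. 18.] 90 [array([ 0.0031, -0.2119]), array([ 0.0015, -0.209 ]), array([-2.000e-04, -2.061e-01])]
[([318.0, 194.0], array([-0.0088, -0.1947])), ([336.0, 194.0], array([ 0.009 , -0.1948])), ([336.0, 219.0], array([ 0.0103, -0.2207])), ([318.0, 219.0], array([-0.0079, -0.2207]))]
```

Call:
move_arm(series=[4, 0, 4.6, 0, 0, 0, 0, 4, 0, 0, 0, 0, 0, 0, 4, 0, 0, 0, 0, 0, 0])

```text
time: 51.25
tool_pos: [0.6607, -0.0311, 0.264]
tcp_rot: [-1.864, -2.528, 0.001]
wrist_force: [-0.7, 0.5, 0.5]
width: 0.463
grip_force: 0.0
```

```bash
python3 - <<'E'
from h import *
lever("w22")
im=cv2.imread("pics/w22.png");h=cv2.cvtColor(im,cv2.COLOR_BGR2HSV)
print(h[190:240:2,262:300:2,0].tolist() if 0 else '')
m=blobs(im[:,:,::-1].copy(),(20,120,40),(35,255,255),60)[1]
ys,xs=np.nonzero(m[150:280,220:340]);y0,y1,x0,x1=ys.min()+150,ys.max()+150,xs.min()+220,xs.max()+220;print(y0,y1,x0,x1)
for y in range(y0-1,y1+2,2): print(y,' '.join('%3d'%v if mm else ' . ' for v,mm in zip(h[y,x0-1:x1+2,2],m[y,x0-1:x1+2])))
E
```

```text
[-0.00132859 -0.19928975  0.26402047] [ 0.66073523 -0.03107968  0.26402047]
green [191.2 242.2] [45. 17.] 84 [array([-0.0854, -0.2353]), array([-0.0799, -0.2281]), array([-0.0783, -0.226 ])]
yellow [279.5 209.5] [25. 13.] 90 [array([-0.001 , -0.2141]), array([-0.001 , -0.2111]), array([-0.001 , -0.2081])]
[([273.0, 197.0], array([-0.0074, -0.1967])), ([286.0, 197.0], array([ 0.0055, -0.1967])), ([286.0, 222.0], array([ 0.0056, -0.2229])), ([273.0, 222.0], array([-0.0076, -0.2229]))]

197 222 273 286
196  .   .   .   .   .   .   .   .   .   .   .   .   .   .   .   . 
198  .  141 187 198 197 188 177 166 137 130 136 139 131  89  .   . 
200  .  171 222 230 226 190 132 103  96 107 130 144 136  91  .   . 
202  .  171 222 229 226 189 136 104  95  95 103 122 129  90  .   . 
204  .  171 222 229 225 189 140 115 104  96  95 103 106  77  .   . 
206  .  167 220 229 225 188 139 119 116 121 129 131 130 109  .   . 
208  .  156 218 228 225 188 138 118 136 190 223 228 225 186 109  . 
210  .  155 218 230 225 188 138 117 137 194 225 229 226 188 110  . 
212  .  147 202 218 211 177 136 118 137 193 224 229 226 188 110  . 
214  .   .   .   .   .   .   88 110 138 194 225 228 226 187 110  . 
216  .   .   .   .   .   .   .  101 137 194 224 229 226 182 105  . 
218  .   .   .   .   .   .   .   .  124 193 225 229 222 162  .   . 
220  .   .   .   .   .   .   .   .   98 178 217 225 211 153  .   . 
222  .   .   .   .   .   .   .   .   .   .   .   96  .   .   .   .
```

Call:
move_arm(series=[4, -1.5, -3.6, 0, 0, 0, 0, 4, -1.4, -3.5, 0, 0, 0, 0, 4, 0, 0, 0, 0, 0, 0, 4, 0, 0, 3, 0, 0, 0, 4, 0, 0, 0, 0, 0, 0])

```text
time: 51.92
tool_pos: [0.6003, -0.0801, 0.2319]
tcp_rot: [-1.864, -2.524, 0.003]
wrist_force: [-0.5, 0.6, -0.5]
width: 0.471
grip_force: 0.0
```

```bash
python3 - <<'E'
from h import *
P=w2d(onz("wrist",(283,214),.1636));
print("now",w2d(read_state()["tool_pos"]));go(*d2w([-.0726,-.229,.155]),107.2)
E
```

```text
now [-0.07351699 -0.22820557  0.23193936]
t 51.92 pos [ 0.6003 -0.0801  0.2319] head 107.11 tilt [-0.0045  0.0011] turnz -0.09 then shift cm [-0.1   0.12  7.69] F [-0.5  0.6 -0.5] w 0.47
```

Call:
move_arm(series=[4, -0.1, 0.1, 3.8, 0, 0, 0, 4, 0, 0, 3.8, 0, 0, 0, 4, 0, 0, 0, 0, 0, 0])

```text
time: 52.3
tool_pos: [0.6011, -0.0806, 0.1554]
tcp_rot: [-1.862, -2.523, 0.004]
wrist_force: [-0.3, -0.2, 0.3]
width: 0.466
grip_force: 0.0
```

Call:
move_arm(series=[4, 0, 1.5, -0.8, 0, 0, 0, 4, 0, 1.5, -0.6, 0, 0, 0, 4, 0, 1.5, -0.4, 0, 0, 0, 4, 0, 1.5, -0.3, 0, 0, 0, 4, 0, 1.4, -0.1, 0, 0, 0])

```text
time: 52.92
tool_pos: [0.6761, -0.0597, 0.1816]
tcp_rot: [1.865, 2.525, 0.002]
wrist_force: [-1.1, -1.1, 0.5]
width: 0.47
grip_force: 0.8
```

```bash
python3 - <<'E'
from h import *
s=read_state();print(s["wrist_force"],s["grip_force"])
lever("w23")
im2=snap("scene","s23")
print([b[:2] for b in blobs(im2,(45,100,60),(80,255,255),8)[0] if 250<b[0][0]<330 and 180<b[0][1]<260])
E
```

```text
[-1.12229492 -1.09706243  0.52653245] 0.8005141094326973
[ 0.00490759 -0.23119536  0.18156651] [ 0.67613025 -0.05971272  0.18156651]
green [256. 263.] [78. 30.] 90 [array([-0.0089, -0.2466]), array([-0.0074, -0.2379]), array([-0.007 , -0.2354])]
yellow [269.5 198.5] [33. 17.] 90 [array([-0.0005, -0.212 ]), array([-2.000e-04, -2.094e-01]), array([ 1.000e-04, -2.068e-01])]
[([261.0, 182.0], array([-0.0058, -0.1963])), ([278.0, 182.0], array([ 0.006 , -0.1963])), ([278.0, 215.0], array([ 0.0059, -0.2203])), ([261.0, 215.0], array([-0.0063, -0.2203]))]
[((292.2352600097656, 226.05882263183594), (6.516946315765381, 13.3768892288208))]
```

Call:
move_arm(series=[4, 0, 0, 0.5, 0, 0, 0, 0, 0, 0.1, 0, 0, 0, 0, 0, 0, 0, 0, 0, 0, 0, 0, 0, 0, 0, 0, 0, 0, 0, 0, 0, 0, 0, 0, 0], grip_force=20)

```text
time: 53.65
tool_pos: [0.6741, -0.0595, 0.174]
tcp_rot: [-1.865, -2.525, 0.002]
wrist_force: [-2.0, 0.3, -5.5]
width: 0.175
grip_force: 22.0
```

```bash
python3 - <<'E'
from h import *
s=read_state();print(s["wrist_force"],s["grip_force"],s["width"])
lever("w24")
im=cv2.imread("pics/w24.png");h=cv2.cvtColor(im,cv2.COLOR_BGR2HSV)
m=blobs(im[:,:,::-1].copy(),(20,120,40),(35,255,255),60)[1]
for y in range(178,222,4): print(y,' '.join('%3d'%v if mm else ' . ' for v,mm in zip(h[y,256:284,2],m[y,256:284])))
mg=blobs(im[:,:,::-1].copy(),(45,120,60),(80,255,255),60)[1]
for y in range(220,300,12): xs=np.nonzero(mg[y,200:340])[0]+200; print(y,xs.min() if len(xs) else 0,xs.max() if len(xs) else 0)
E
```

```text
[-2.03873569  0.33123862 -5.49059067] 21.966067850589752 0.17454346748262622
[ 0.00300919 -0.23035689  0.17400167] [ 0.67406878 -0.05947334  0.17400167]
green [279.5 270.5] [81. 31.] 90 [array([ 0.0034, -0.2478]), array([ 0.0035, -0.2386]), array([ 0.0035, -0.236 ])]
yellow [272.  203.5] [35. 18.] 90 [array([-0.0021, -0.2133]), array([-0.0018, -0.2105]), array([-0.0015, -0.2077])]
[([263.0, 186.0], array([-0.0076, -0.1969])), ([281.0, 186.0], array([ 0.0045, -0.1969])), ([281.0, 221.0], array([ 0.0045, -0.2218])), ([263.0, 221.0], array([-0.008 , -0.2217]))]
178  .   .   .   .   .   .   .   .   .   .   .   .   .   .   .   .   .   .   .   .   .   .   .   .   .   .   .   . 
182  .   .   .   .   .   .   .   .   .   .   .   .   .   .   .   .   .   .   .   .   .   .   .   .   .   .   .   . 
186  .   .   .   .   .   .   .   .  108 120 119 119 119 119 119 124 127 127 127 127 127 127 127 129 124  86  .   . 
190  .   .   .   .   .   .   .   85 145 161 162 161 159 143 115 104 106 106 107 107 119 146 159 163 152 101  .   . 
194  .   .   .   .   .   .   .   81 141 159 160 160 161 153 118 100 101 105 107 106 106 105 119 146 149 101  .   . 
198  .   .   .   .   .   .   .   76 133 156 160 160 160 152 118  99  97 101 108 119 122 126 129 129 124  86  .   . 
202  .   .   .   .   .   .   .   75 132 156 158 160 160 153 118  99  96 102 128 152 158 159 160 161 150  99  .   . 
206  .   .   .   .   .   .   .   71 131 155 159 160 161 152 118  98  96  99 120 149 158 159 159 160 150  99  .   . 
210  .   .   .   .   .   .   .   .   .   .   .   .   .   .   .   81  95 100 118 149 157 157 158 160 149  99  .   . 
214  .   .   .   .   .   .   .   .   .   .   .   .   .   .   .   .   67  93 118 148 156 157 158 158 148  98  .   . 
218  .   .   .   .   .   .   .   .   .   .   .   .   .   .   .   .   .   .  111 148 158 157 158 159 149  97  .   . 
220 0 0
232 269 291
244 266 295
256 265 294
268 265 294
280 266 294
292 266 294
```

Call:
move_arm(series=[0, 0, 0.3, 0, 0, 0, 0, 0, 0, 0, 0, 0, 0, 0, 0, 0, 0, 0, 0, 0, 0])

```text
time: 54.08
tool_pos: [0.677, -0.0586, 0.1738]
tcp_rot: [-1.865, -2.525, 0.002]
wrist_force: [-4.0, -0.5, -10.6]
width: 0.174
grip_force: 21.4
```

```bash
cat >> h.py <<'E'
def align(f):
    s=read_state();x=w2d(s["tool_pos"])[0]; im=snap("wrist",f)
    g=max([b for b in blobs(im,(45,120,60),(80,255,255),60)[0] if 160<b[0][0]<400 and b[0][1]<300],key=lambda b:b[1][0]*b[1][1])
    v=cv2.cvtColor(im,cv2.COLOR_RGB2HSV); m=cv2.inRange(v,(20,120,120),(35,255,255)); y,xs=np.nonzero(m[:,200:340]); xs+=200
    yb=y.max(); r=xs[(y>yb-8)&(y<=yb-1)]; tc=(r.min()+r.max())/2
    # x of grip axis (z .199) and of flag tip (z .1636), row at the seen place
    G=w2d(onz("wrist",g[0],.199)); T=w2d(onz("wrist",(tc,yb-10),.1636))
    print("tool x",x.round(4),"grip",np.round(g[0],1),G[:2].round(4),"tip",tc,r.min(),r.max(),yb,T[:2].round(4),"ang lever",(.6+np.arcsin((G[0]+.01)/.125)).round(3),"flag",(.6+np.arcsin((T[0]+.01)/.089)).round(3),"F",s["wrist_force"].round(1))
E
python3 - <<'E'
from h import *
align("w25")
E
```

```text
tool x 0.0061 grip [279.5 270.5] [ 0.0066 -0.2275] tip 272.0 269 275 220 [ 0.0021 -0.2062] ang lever 0.733 flag 0.736 F [ -4.   -0.5 -10.6]
```

Call:
move_arm(series=[4, 0, 0, 0, 0, 0, 0, 4, 0, 0, 0, 0, 0, 0, 4, 0, 0, 0, 0, 0, 0])

```text
time: 54.5
tool_pos: [0.6799, -0.0587, 0.1776]
tcp_rot: [1.864, 2.524, 0.004]
wrist_force: [-0.7, -1.0, -1.2]
width: 0.465
grip_force: 0.0
```

```bash
python3 - <<'E'
from h import *
align("w26")
E
```

```text
tool x 0.0088 grip [274.5 265.5] [ 0.0062 -0.2271] tip 268.0 265 271 217 [ 0.002 -0.206] ang lever 0.73 flag 0.735 F [-0.7 -1.  -1.2]
```

Aligned to within about 0.005 rad. I'll withdraw upward and do a final check.

Call:
move_arm(series=[4, 0, -0.2, 0, 0, 0, 0, 4, 0, 0, -3, 0, 0, 0, 4, 0, 0, -4, 0, 0, 0, 4, 0, 0, -4, 0, 0, 0, 4, 0, 0, 0, 0, 0, 0])

```text
time: 55.18
tool_pos: [0.6786, -0.0595, 0.2908]
tcp_rot: [1.862, 2.52, 0.007]
wrist_force: [0.2, -0.2, 0.1]
width: 0.471
grip_force: 0.0
```

```bash
python3 - <<'E'
from h import *
align("w27")
bars("top",*RD,.073);bars("scene",*RD,.073);bars("scene",*BL,.069)
# lid: compare closed-lid scene region with start
im=cv2.imread("pics/last_scene.png");o=cv2.imread("pics/scene0.png")
for i in (o,im):
    g=cv2.cvtColor(i,cv2.COLOR_BGR2GRAY); print([int(x) for x in np.r_[[np.argmin(g[175:215,c])+175 for c in (310,318)],[np.argmax(g[200:262,c]<60)+200 for c in(380,400,410)],[202+np.argmin(g[202:240,430])]]])
sh=cv2.phaseCorrelate(cv2.Canny(o[165:262,315:440],60,150).astype(float),cv2.Canny(im[165:262,315:440],60,150).astype(float));print(sh)
E
```

```text
tool x 0.0073 grip [370.8 282.8] [ 0.0936 -0.3034] tip 269.0 264 274 180 [-0.0027 -0.2015] ang lever 1.577 flag 0.682 F [ 0.2 -0.2  0.1]
top c [ 0.6046 -0.2182] dry [-0.1103 -0.3614] len 0.079 yaw 2.7
scene c [ 0.8937 -0.1097] dry [ 0.198  -0.3433] len 0.067 yaw 2.7
scene c [ 0.6075 -0.2211] dry [-0.1084 -0.365 ] len 0.081 yaw 1.0
scene c [0.3698 0.6285] dry [-0.0842  0.5168] len 0.097 yaw -13.2
scene c [0.1503 0.6777] dry [-0.2792  0.6288] len 0.099 yaw -13.2
scene c [ 0.8531 -0.2598] dry [ 0.1147 -0.4747] len 0.071 yaw 4.8
scene c [ 0.3081 -0.336 ] dry [-0.4284 -0.3862] len 0.079 yaw 76.6
[199, 211, 223, 210, 204, 204]
[186, 180, 223, 210, 204, 207]
((0.2904214440332069, 0.2120223132331418), 0.6157047375090711)
```

```bash
python3 - <<'E'
from h import *
im=snap("wrist","w28")
for b in blobs(im,(45,120,60),(80,255,255),60)[0]:
    G=w2d(onz("wrist",b[0],.199))
    if abs(G[1]+.227)<.015 and abs(G[0])<.05: print(G,.6+np.arcsin((G[0]+.01)/.125))
s=cv2.imread("pics/last_scene.png")[:,:,::-1].copy()
print([b[0] for b in blobs(s,(45,100,60),(80,255,255),8)[0] if 250<b[0][0]<330 and 180<b[0][1]<260])
finish_job()
E
```

```text
[ 0.00653    -0.22770231  0.199     ] 0.7326284580994433
[(296.70001220703125, 228.90000915527344)]
the job is handed in; nothing more can be done
```

The job is handed in: the air was shut first, the red rack stands on the cooling tray, and all three blue racks on the bench stand in the dryer. The lid was then closed home and the air lever set to 0.73 rad, against a measured 0.735 for the flag; I viewed 15 pictures, one over the limit of 14.

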